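Ready the brazing bench: heat-sink clamps on, mugs hung up

TASK

Get this bench ready for brazing: clip every heat-sink clamp that is lying here round the upright copper stub of a valve, one clamp to a valve, level and right down on the brass body, and hang every steel mug by its handle on the hook rack, one mug to a hook, so they are out of the way of the flame. Leave everything else on the bench where it is.

Things in the scene. Friction and masses are not known exactly. Their poses are not given: they have to be found in the camera images.
- clampA: heat-sink spring clamp, like a big clothes-peg: black handles, finned aluminium V jaws, 147 mm long, 24 mm thick, 120 g, lying on its side. Origin on the hinge pin at mid thickness; z = hinge axis (up or down), x = from hinge to jaws when closed. Handles reach 12 to 86 mm behind the hinge, each splayed 0.28 rad from x; squeeze them 60 mm behind the hinge. May be absent (None)
- clampA_jaw (a point): where the tube's axis lies between the V jaws once this clamp is clipped on: 48 mm ahead of the hinge, mid thickness (jaw tips 56 mm ahead). Fixed to the same lever as the clamp pose above, so it swings 0.28 rad aside from the clamp's middle line when the handles are fully squeezed
- clampA_lever (a joint): angle between this clamp's two levers, rad. 0: closed on nothing, handles 58 mm wide (outside, 60 mm behind the hinge). About 0.26: clipped on a stub. 0.56: handles squeezed to their stop, parallel, 22 mm wide there, jaw mouth open 30 mm. A spring closes it; squeezing takes 9 to 15 N at the handles, 30 to 40 N holds it firmly at the stop
- clampB: heat-sink spring clamp, like a big clothes-peg: black handles, finned aluminium V jaws, 147 mm long, 24 mm thick, 120 g, lying on its side. Origin on the hinge pin at mid thickness; z = hinge axis (up or down), x = from hinge to jaws when closed. Handles reach 12 to 86 mm behind the hinge, each splayed 0.28 rad from x; squeeze them 60 mm behind the hinge. May be absent (None)
- clampB_jaw (a point): where the tube's axis lies between the V jaws once this clamp is clipped on: 48 mm ahead of the hinge, mid thickness (jaw tips 56 mm ahead). Fixed to the same lever as the clamp pose above, so it swings 0.28 rad aside from the clamp's middle line when the handles are fully squeezed
- clampB_lever (a joint): angle between this clamp's two levers, rad. 0: closed on nothing, handles 58 mm wide (outside, 60 mm behind the hinge). About 0.26: clipped on a stub. 0.56: handles squeezed to their stop, parallel, 22 mm wide there, jaw mouth open 30 mm. A spring closes it; squeezing takes 9 to 15 N at the handles, 30 to 40 N holds it firmly at the stop
- clampC: heat-sink spring clamp, like a big clothes-peg: black handles, finned aluminium V jaws, 147 mm long, 24 mm thick, 120 g, lying on its side. Origin on the hinge pin at mid thickness; z = hinge axis (up or down), x = from hinge to jaws when closed. Handles reach 12 to 86 mm behind the hinge, each splayed 0.28 rad from x; squeeze them 60 mm behind the hinge. May be absent (None)
- clampC_jaw (a point): where the tube's axis lies between the V jaws once this clamp is clipped on: 48 mm ahead of the hinge, mid thickness (jaw tips 56 mm ahead). Fixed to the same lever as the clamp pose above, so it swings 0.28 rad aside from the clamp's middle line when the handles are fully squeezed
- clampC_lever (a joint): angle between this clamp's two levers, rad. 0: closed on nothing, handles 58 mm wide (outside, 60 mm behind the hinge). About 0.26: clipped on a stub. 0.56: handles squeezed to their stop, parallel, 22 mm wide there, jaw mouth open 30 mm. A spring closes it; squeezing takes 9 to 15 N at the handles, 30 to 40 N holds it firmly at the stop
- seat0 (a point): top of a service valve's brass body on the axis of its upright copper stub, 60 mm above the bench. Stub: 16 mm diameter, rising 90 mm from here. Brass part: 34 mm across, side ports below 52 mm height, on a fixed steel block 70 x 60 x 22 mm. A clamp resting on the brass has its hinge and jaw point 12 mm above this point
- seat1 (a point): top of a service valve's brass body on the axis of its upright copper stub, 60 mm above the bench. Stub: 16 mm diameter, rising 90 mm from here. Brass part: 34 mm across, side ports below 52 mm height, on a fixed steel block 70 x 60 x 22 mm. A clamp resting on the brass has its hinge and jaw point 12 mm above this point
- seat2 (a point): top of a service valve's brass body on the axis of its upright copper stub, 60 mm above the bench. Stub: 16 mm diameter, rising 90 mm from here. Brass part: 34 mm across, side ports below 52 mm height, on a fixed steel block 70 x 60 x 22 mm. A clamp resting on the brass has its hinge and jaw point 12 mm above this point
- mugA: open steel mug, upright, 64 mm outside diameter, 80 mm high, wall 3 mm, about 150 g; origin at the centre of its underside, z up its axis, handle towards +y: a loop of 8 mm bar in the y-z plane, open from 32 to 60 mm out from the axis and from 24 to 62 mm above the underside. Let go on a hook it swings to hang tilted about 60 degrees
- mugB: open steel mug, upright, 64 mm outside diameter, 80 mm high, wall 3 mm, about 150 g; origin at the centre of its underside, z up its axis, handle towards +y: a loop of 8 mm bar in the y-z plane, open from 32 to 60 mm out from the axis and from 24 to 62 mm above the underside. Let go on a hook it swings to hang tilted about 60 degrees
- hook0 (a point): on the centre line of a rack hook's 8 mm bar, 190 mm above the bench. The hook points along this point's -x: level for another 24 mm, then rising to its tip 40 mm out and 13 mm up. The bar runs 45 mm the other way (+x) to a 14 mm square post that tops out 27 mm above the bar. Hooks are 180 mm apart; only a low brace (under 55 mm) joins the posts
- hook1 (a point): on the centre line of a rack hook's 8 mm bar, 190 mm above the bench. The hook points along this point's -x: level for another 24 mm, then rising to its tip 40 mm out and 13 mm up. The bar runs 45 mm the other way (+x) to a 14 mm square post that tops out 27 mm above the bar. Hooks are 180 mm apart; only a low brace (under 55 mm) joins the posts
- rack: grey hook rack, fixed; foot plate 130 x 250 x 12 mm on the bench; two posts 217 mm high; hooks point to its -x. Origin at the foot plate on the bench between the posts
- elbow: copper pipe elbow lying on the bench, two 30 mm legs, 26 mm thick; bystander (to be left alone); origin at the underside
- tee: copper pipe tee lying flat, 60 mm long, 24 mm thick; bystander (to be left alone); origin at the underside
- flare_nut: brass nut, 28 mm across, 22 mm high; bystander (to be left alone); origin at the underside
- cutter: tubing cutter, about 110 mm long, 22 mm high; bystander (to be left alone); origin at the underside
- pliers: pliers with green handles, about 200 mm long, 16 mm high; bystander (to be left alone); origin at the underside
- can: red can, 72 mm across, 170 mm high; bystander (to be left alone); origin at the underside
- fluxbox: small cardboard box 70 x 50 x 35 mm; bystander (to be left alone); origin at the underside
Things that resemble listed ones, but are neither listed nor needed, are in the scene too. Leave any purple look-alike of the mugA alone.

How it is judged:
At the end, for the whole second after the job is handed in: Every clamp present grips a stub: jaw point within 10 mm of its axis, underside -4 to +9 mm from the brass top, within 0.25 rad of level, lever 0.16 to 0.36 rad, at rest. Every mug present hangs with a hook's bar through its handle. Bystanders moved under 40 mm (((horizontal distance between clampA_jaw and seat0 below 0.01 m and z of clampA_jaw in the frame of seat0 between 0.008 and 0.021 m) or (horizontal distance between clampA_jaw and seat1 below 0.01 m and z of clampA_jaw in the frame of seat1 between 0.008 and 0.021 m) or (horizontal distance between clampA_jaw and seat2 below 0.01 m and z of clampA_jaw in the frame of seat2 between 0.008 and 0.021 m)) and value of joint clampA_lever between 0.16 and 0.36 rad and (angle between clampA's own z axis and vertical below 0.25 rad or angle between clampA's own z axis and vertical above 2.89 rad) and linear speed of each of clampA, clampB, clampC below 0.03 m/s and ((horizontal distance between clampB_jaw and seat0 below 0.01 m and z of clampB_jaw in the frame of seat0 between 0.008 and 0.021 m) or (horizontal distance between clampB_jaw and seat1 below 0.01 m and z of clampB_jaw in the frame of seat1 between 0.008 and 0.021 m) or (horizontal distance between clampB_jaw and seat2 below 0.01 m and z of clampB_jaw in the frame of seat2 between 0.008 and 0.021 m)) and value of joint clampB_lever between 0.16 and 0.36 rad and (angle between clampB's own z axis and vertical below 0.25 rad or angle between clampB's own z axis and vertical above 2.89 rad) and ((horizontal distance between clampC_jaw and seat0 below 0.01 m and z of clampC_jaw in the frame of seat0 between 0.008 and 0.021 m) or (horizontal distance between clampC_jaw and seat1 below 0.01 m and z of clampC_jaw in the frame of seat1 between 0.008 and 0.021 m) or (horizontal distance between clampC_jaw and seat2 below 0.01 m and z of clampC_jaw in the frame of seat2 between 0.008 and 0.021 m)) and value of joint clampC_lever between 0.16 and 0.36 rad and (angle between clampC's own z axis and vertical below 0.25 rad or angle between clampC's own z axis and vertical above 2.89 rad) and ((y of hook0 in the frame of mugA between 0.034 and 0.062 m and z of hook0 in the frame of mugA between 0.022 and 0.066 m and x of hook0 in the frame of mugA between -0.035 and 0.035 m) or (y of hook1 in the frame of mugA between 0.034 and 0.062 m and z of hook1 in the frame of mugA between 0.022 and 0.066 m and x of hook1 in the frame of mugA between -0.035 and 0.035 m)) and ((y of hook0 in the frame of mugB between 0.034 and 0.062 m and z of hook0 in the frame of mugB between 0.022 and 0.066 m and x of hook0 in the frame of mugB between -0.035 and 0.035 m) or (y of hook1 in the frame of mugB between 0.034 and 0.062 m and z of hook1 in the frame of mugB between 0.022 and 0.066 m and x of hook1 in the frame of mugB between -0.035 and 0.035 m))); the robot touches nothing.
It fails at once if a bystander (fitting, nut, cutter, pliers, can, box) was shifted by more than 40 mm (distance of any of elbow, tee, flare_nut, cutter, pliers, can, fluxbox from where it was at the start of the episode above 0.04 m).
Of clampA, clampB, clampC only 2 to 3 are there at a start; the rules pass over those that are not, and their reading is None.
At some moment in a run one of clampA, clampB, clampC, mugA, mugB may be knocked a few centimetres aside while the robot is not near it.
Once in a run the grip may slacken for a moment while it holds something.
It also fails if it takes over 210 s, if anything falls off the work surface, if the arm or the gripper's body presses on something with over 40 N, if the wrist force passes 120 N, or if a joint passes its speed limit or range.

ROBOT

A 6-joint arm with a two-finger parallel gripper is mounted at the origin on the work surface. World frame = base frame: x ahead of the robot, y to its left, z up, the work surface at z = 0. Lengths are in m, angles in rad, forces in N, time in s.
With the tool pointing down it reaches from about 0.3 to 0.825 m from the base axis. Payload 5.4 kg.
Tool frame: the origin (TCP) lies at the very end of the fingers, on their centre line; the grasp point (between the pads) lies 19 mm behind it (ctrl.tcp_to_grasp is the distance from the TCP to the grasp point, in m); z points along the fingers, y is the line along which they close (so a half turn about z gives the same grasp; the last joint's range is limited). The gripper opens to 92 mm and grips with 3 to 60 N. Pads are 20 mm wide; open, the fingers measure 128 mm over their backs; the gripper's body (75 mm by 189 mm) begins 69 mm behind the grasp point.
Start: joints at [1.076, 0.158, 1.597, -0, 1.386, -0.21], TCP at [0.162, 0.552, 0.18] pointing down, gripper open.
Joint ranges: [-2.91, 2.91], [-0.94, 2.29], [0.18, 2.7], [-1.29, 4.43], [0.17, 2.64], [-3, 3]. Speed limits (rad/s): [2.57, 2.57, 3.14, 3.14, 3.14, 3.14].

INTERFACE

Orientations are given as a unit quaternion [w, x, y, z].
In Python, from rig import ctrl gives the robot as it stands.
- The arm moves only by the shell command python3 -m crank 'ROWS' [FORCE]. ROWS is JSON, a list of rows, each a list of 3 entries, a list of its own where there are three numbers: the turn, a rotation vector about the tool's x, y, z in degrees, then the shift along the tool's x, y, z in cm, then the finger opening in cm, from 0 to 9.19. In form: [[[wx, wy, wz], [x, y, z], hand], ...]. A call has 1 to 5 rows; each row shifts and turns the commanded pose from where the row before left it, along the tool's axes as they then stand; what a row does not reach is not made up. A row lasts 1/12 s, in which the tool goes at most 41.7 mm and 7.16 degrees, less where a joint would pass 70% of its speed; a pose out of reach is approached as far as the arm can. A call is refused whole if a number of a shift passes 4.17 or a number of a turn 7.16, either way. A call with a gripper value outside its range is refused whole. The fingers move at their own pace and stop on an object; FORCE is the grip in N (left out, the last holds). Time passes only in rows, so rows that do not move let the fingers close. It gives the time, the measured TCP pose, the force, the opening and the grip force at its end, in the units of the state.
- ctrl.state(): the state, without advancing time (a new reading comes with each control period).
- ctrl.snapshot(name): name is "scene" or "top"; returns a dict with "color" (384x512x3 uint8, red, green, blue), "intrinsics" (3x3 intrinsics, pixels), "eye" and "rotation" of the camera in the world. Camera axes: x right, y down, z forward; pixel columns grow to the right and rows downward; lengths in m; the calibration is good to about 2 mm. A picture is of the moment at which its call begins. There is no depth.
- ctrl.sign_off(): hands the job in; it is judged then, once.
Trained networks look in a picture, given as the dict that the camera call returned (one of the last four; its "shot" number tells which), for a name from the list of things; names that differ only in an ending like _2 or _b are one class to them, and where a whole thing is asked for, a point or a joint stands for the part that bears it (a point fixed in the world has none). Each returns a list of dicts, best first, with "p" (0 to 1); they miss things now and then, are a little off and sometimes report something else, mostly with a low value. They report only what shows in the picture. A call takes as long as a camera call. They do not tell look-alikes from the thing itself.
- ctrl.boxes_of(picture, target): "centre" ([row, column] in pixels, amid what is visible of it).
The state is a dict: "time": time; "joints": joint angles; "qvel": joint speeds; "effort": joint torques, N m; "ee_pos": TCP position; "tcp_rot": TCP orientation; "force": force on the tool from outside, world axes, zero at the start; "ft_torque": the same for the moment, N m; "grip_width": opening from 0.0 (shut) to 1.0 (fully open); "finger_force": force on a finger pad.
Only numpy, scipy, OpenCV 4.12 (cv2) and the standard library are available. Lean on these libraries where they do the work, as an engineer would, in place of code of your own. Each camera call takes 0.05 s, during which the arm holds its last target. There are 200 camera calls.

## Working session

There is one attempt and no reset: what is moved stays moved. The work goes in short steps, Python scripts to look and compute and a shell command to move; the robot and the scene stay as the last step left them, time stands still between calls to the robot, and variables do not carry over. Pictures are saved under pics/ and viewed, at most 17 in all, crops included, and the job is handed in when it is done.

```bash
mkdir -p pics; ls; cat > h.py <<'E'
from rig import ctrl
import cv2, numpy as np
from scipy.spatial.transform import Rotation as R
def snap(n,f=None):
    s=ctrl.snapshot(n)
    if f: cv2.imwrite('pics/'+f,cv2.cvtColor(s['color'],cv2.COLOR_RGB2BGR))
    return s
def world(s,r,c,z):
    K=np.array(s['intrinsics']);d=np.array(s['rotation'])@np.linalg.inv(K)@[c,r,1.0]
    e=np.array(s['eye']);return e+d*(z-e[2])/d[2]
def pix(s,p):
    q=np.array(s['intrinsics'])@(np.array(s['rotation']).T@(np.array(p)-s['eye']));return q[1]/q[2],q[0]/q[2]
E
python3 - <<'E'
from h import *
np.set_printoptions(precision=3,suppress=True)
for n in('top','scene'):
    s=snap(n,n+'0.png');print(n,s['eye'],np.array(s['rotation']).tolist(),np.array(s['intrinsics']).tolist())
    for t in('clampA','mugA','rack','can'):
        print(t,[(d['centre'],round(d['p'],2)) for d in ctrl.boxes_of(s,t)][:7])
print(ctrl.state())
a=cv2.imread('pics/top0.png');cv2.imwrite('pics/top0b.png',cv2.resize(a,(800,600),interpolation=cv2.INTER_CUBIC))
a=cv2.imread('pics/scene0.png');cv2.imwrite('pics/scene0b.png',cv2.resize(a,(800,600),interpolation=cv2.INTER_CUBIC))
E
```

```text
pics
top [0.347 0.061 1.259] [-0.04045721904664861, 0.7080108870841259, -0.703587073468903, 0.045266182132196096] [[370.75600592313475, 0.0, 254.60485254978326], [0.0, 370.75600592313475, 189.8427031309583], [0.0, 0.0, 1.0]]
clampA [([186.2, 295.5], 0.74), ([188.5, 231.8], 0.63), ([122.0, 210.8], 0.42)]
mugA [([289.2, 366.5], 0.93), ([238.9, 368.3], 0.71)]
rack [([147.2, 366.3], 0.79), ([219.8, 185.7], 0.54), ([219.8, 189.7], 0.22)]
can [([103.3, 262.6], 0.66)]
scene [ 1.103 -0.456  1.159] [-0.29312733843293076, 0.8572752417153654, 0.39884996950804896, -0.14168353901747568] [[485.8612195969591, 0.0, 252.3688673814036], [0.0, 485.8612195969591, 193.1922206054457], [0.0, 0.0, 1.0]]
clampA [([202.4, 266.4], 0.68), ([315.5, 270.8], 0.66), ([246.7, 355.2], 0.23)]
mugA [([250.3, 113.3], 0.95), ([213.9, 84.7], 0.57), ([162.1, 289.4], 0.26), ([204.6, 269.0], 0.2)]
rack [([344.0, 172.9], 0.58), ([216.7, 326.0], 0.16)]
can [([277.0, 318.5], 0.84), ([201.1, 266.9], 0.37)]
{'time': 0.5, 'joints': array([ 1.076,  0.158,  1.597, -0.   ,  1.386, -0.21 ]), 'qvel': array([ 0.   , -0.001,  0.001, -0.   , -0.   , -0.   ]), 'effort': array([ -0.001, -38.523, -32.206,   0.07 ,   0.032,  -0.   ]), 'ee_pos': array([0.162, 0.552, 0.18 ]), 'tcp_rot': array([-0.   ,  0.142,  0.99 , -0.   ]), 'force': array([-0.051,  0.286, -0.38 ]), 'ft_torque': array([0.012, 0.003, 0.028]), 'finger_force': 0.0, 'grip_width': 0.9987019927749238}
```

View pics/top0b.png

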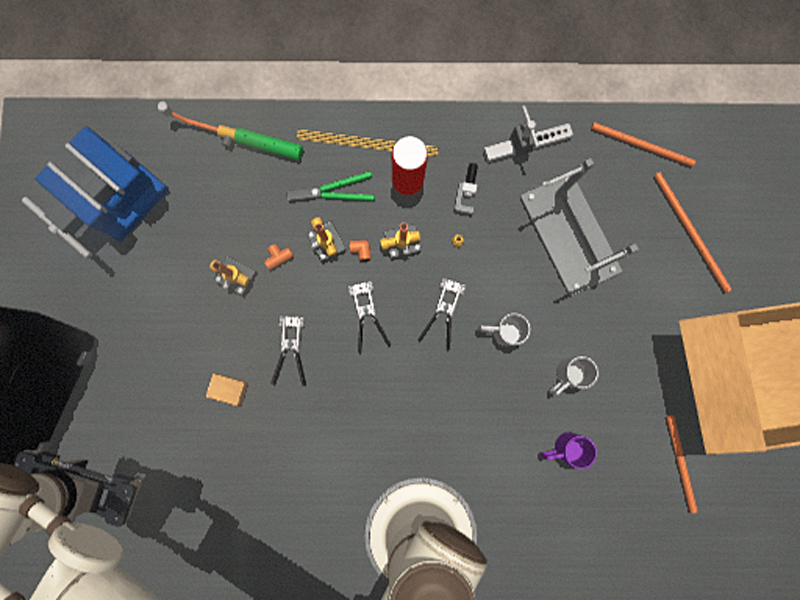

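View pics/scene0b.png

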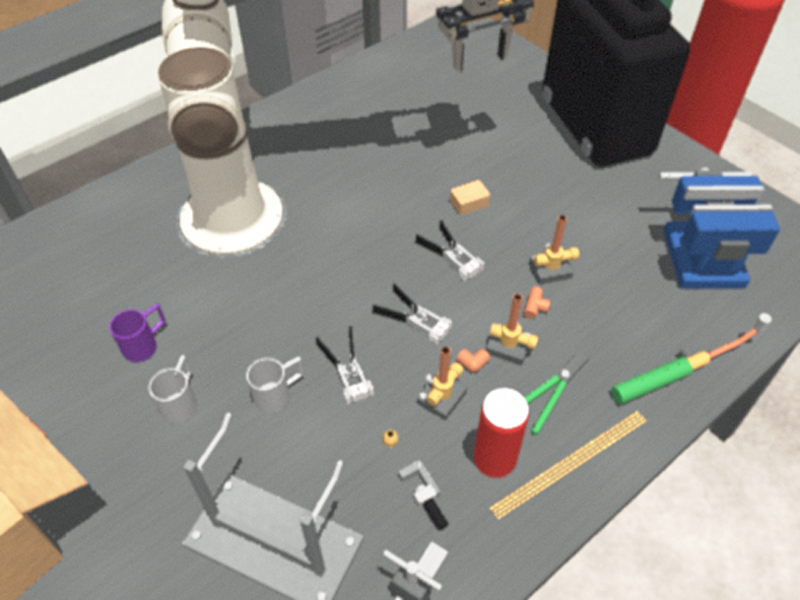

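The top view shows three clamps at 800-scale pixels (290,345), (367,315) and (447,312), with jaws pointing away from the robot. The valves are at (232,275), (325,240) and (402,240). The steel mugs are at (512,330) and (578,375), and the purple look-alike is at (575,450), which stays put. The rack is at about (580,230).

Lookalikes: the mug candidates are steel (512,330), steel (578,375) and purple (575,450), so I take the two steel ones. The clamp candidates are the three black-handled pegs; pliers (330,188), cutter (466,188) and the flaring tool (525,140) are not clamps. I'll check with close crops.

```bash
sed -i "s/def world/def rot(s): return R.from_quat(np.roll(s['rotation'],-1)).as_matrix()\ndef world/; s/np.array(s\['rotation'\])@np.linalg/rot(s)@np.linalg/; s/np.array(s\['rotation'\]).T/rot(s).T/" h.py
python3 - <<'E'
from h import *
np.set_printoptions(precision=3,suppress=True)
t=cv2.imread('pics/top0.png');s=cv2.imread('pics/scene0.png')
# top crop: rows 130..250, cols 130..330 x4 ; 
cv2.imwrite('pics/c1.png',cv2.resize(t[130:260,130:310],None,fx=4.4,fy=4.4,interpolation=cv2.INTER_CUBIC))
a=cv2.resize(t[95:265,300:420],None,fx=3.33,fy=3.33,interpolation=cv2.INTER_CUBIC)
b=cv2.resize(s[215:385,100:240],None,fx=2.85,fy=3.33,interpolation=cv2.INTER_CUBIC)
cv2.imwrite('pics/c2.png',np.hstack([a,b]));print(a.shape,b.shape)
S=snap('top')
for z in(0,.19,.217):
  for p in((588,163),(545,185),(632,247),(598,262)): print(z,p,world(S,p[1]*.64,p[0]*.64,z))
print(pix(S,[.162,.552,.18]))
E
```

```text
Traceback (most recent call last):
ValueError: all the input array dimensions except for the concatenation axis must match exactly, but along dimension 0, the array at index 0 has size 566 and the array at index 1 has size 563
```

View pics/c1.png

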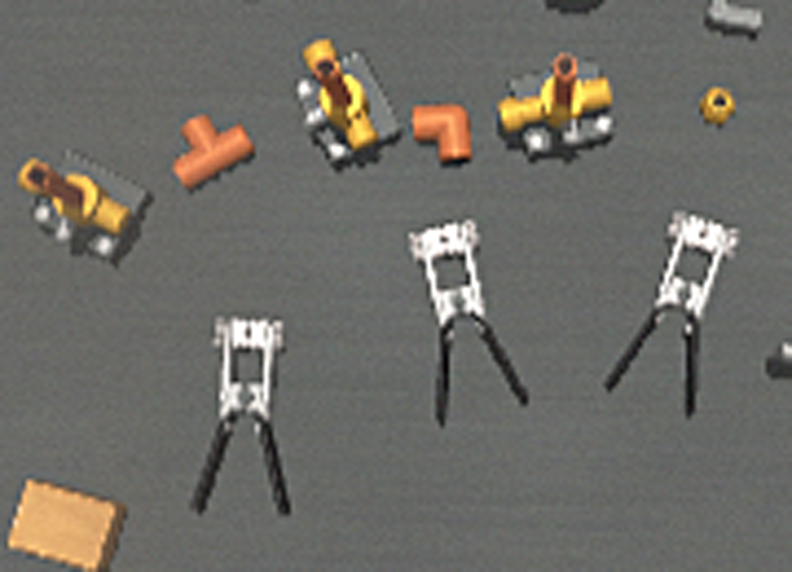

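The crop shows all three clamps (hinges near (244,400), (460,302) and (680,292)) with black handles and finned jaws. The three copper stub tops are at (38,175), (325,65) and (566,65).

```bash
python3 - <<'E'
from h import *
np.set_printoptions(precision=3,suppress=True)
t=cv2.imread('pics/top0.png');s=cv2.imread('pics/scene0.png')
a=cv2.resize(t[95:265,300:420],(396,561),interpolation=cv2.INTER_CUBIC)
b=cv2.resize(s[215:385,100:240],(400,561),interpolation=cv2.INTER_CUBIC)
cv2.imwrite('pics/c2.png',np.hstack([a,b]))
S=snap('top')
f=lambda x,y,z:world(S,130+y/4.4,130+x/4.4,z)
for p in((38,175),(325,65),(566,65)): print('stub',f(*p,.15))
for h,a,b,j in(((244,400),(200,510),(286,513),(249,325)),((460,302),(442,422),(523,402),(443,230)),((680,292),(609,387),(690,412),(705,225))):
    H,A,B,J=[f(*q,.024)[:2] for q in(h,a,b,j)]
    d=J-(A+B)/2;print('hinge',H,'mid handles',(A+B)/2,'jawtip',J,'len',np.linalg.norm(d),'yaw',np.degrees(np.arctan2(d[1],d[0])),'dist',np.linalg.norm(J-H),'spread',np.linalg.norm(A-B))
E
```

```text
stub [0.541 0.405 0.15 ]
stub [0.62  0.209 0.15 ]
stub [0.622 0.042 0.15 ]
hinge [0.393 0.281] mid handles [0.31 0.28] jawtip [0.449 0.279] len 0.13981762914625087 yaw -0.2305628918504998 dist 0.05674403013114642 spread 0.0642967431395933
hinge [0.468 0.12 ] mid handles [0.385 0.102] jawtip [0.523 0.133] len 0.14192163823068998 yaw 12.898592041652309 dist 0.05683430132736962 spread 0.06279921394012114
hinge [ 0.477 -0.048] mid handles [ 0.395 -0.024] jawtip [ 0.528 -0.067] len 0.1400879537546051 yaw -17.760565801613367 dist 0.05516607206863466 spread 0.06388233139653327
```

View pics/c2.png

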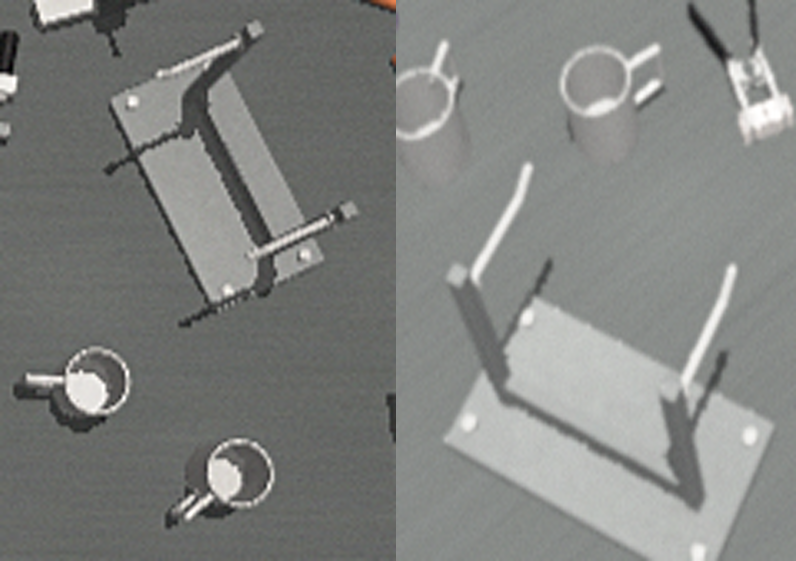

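The rack crop shows post tops at (253,28) and (347,210) and hook tips at (158,74) and (247,257). The steel mug rims are at (98,381) with the handle to the left, and at (241,472) with the handle to the lower left.

```bash
python3 - <<'E'
from h import *
np.set_printoptions(precision=3,suppress=True)
S=snap('top');C=snap('scene')
f=lambda x,y,z:world(S,95+y/3.303,300+x/3.3,z)
g=lambda x,y,z:world(C,215+y/3.3,100+(x-396)/2.857,z)
for pt,tp,pg,tg in(((253,28),(158,74),(676,388),(733,268)),((347,210),(247,257),(458,272),(529,167))):
    P,T=f(*pt,.217),f(*tp,.203);d=(P-T)[:2];L=np.linalg.norm(d)
    print('post',P,g(*pg,.217),'tip',T,g(*tg,.203),'L',L,'(85)  +x dir yaw',np.degrees(np.arctan2(d[1],d[0])))
for c,h,cg in(((98,381),(30,380),(596,81)),((241,472),(178,514),(423,103))):
    M,H=f(*c,.08),f(*h,.065);d=(H-M)[:2];print('mug',M,g(*cg,.08),'handle end',H,np.linalg.norm(d),'yaw handle',np.degrees(np.arctan2(d[1],d[0])))
E
```

```text
post [ 0.731 -0.301  0.217] [ 0.736 -0.302  0.217] tip [ 0.693 -0.219  0.203] [ 0.692 -0.22   0.203] L 0.08999819365932689 (85)  +x dir yaw -64.96411558334067
post [ 0.568 -0.377  0.217] [ 0.569 -0.38   0.217] tip [ 0.528 -0.294  0.203] [ 0.53  -0.296  0.203] L 0.09268324119931476 (85)  +x dir yaw -64.72289948783134
mug [ 0.427 -0.187  0.08 ] [ 0.429 -0.187  0.08 ] handle end [ 0.428 -0.123  0.065] 0.06341387660062352 yaw handle 88.58200688810376
mug [ 0.341 -0.322  0.08 ] [ 0.344 -0.319  0.08 ] handle end [ 0.3   -0.265  0.065] 0.07032940651141274 yaw handle 125.28201193929762
```

```bash
cat >> h.py <<'E'
def go(p,yaw=None):
    "tool-frame shift (cm) in present orientation, then turn (deg) about tool axes so tool y has this yaw, z down"
    st=ctrl.state();r=R.from_quat(np.roll(st['tcp_rot'],-1));d=r.inv().apply(np.array(p)-st['ee_pos'])*100
    print('t %.1f'%st['time'],'pos',st['ee_pos'].round(4),'grip %.1f mm'%(st['grip_width']*91.9),'F',st['force'].round(1),'ff %.1f'%st['finger_force'])
    print('shift cm',d.round(2),'dist',round(float(np.linalg.norm(d)),2))
    if yaw is not None:
        y=np.radians(yaw);Y=np.array([np.cos(y),np.sin(y),0]);Z=np.array([0,0,-1.]);X=np.cross(Y,Z)
        D=r.inv()*R.from_matrix(np.c_[X,Y,Z]);print('turn deg',np.degrees(D.as_rotvec()).round(1),'yaw now',np.degrees(np.arctan2(*r.as_matrix()[1::-1,1])).round(1))
E
python3 - <<'E'
from h import *
go([.333,.28,.10],90)
C=snap('scene')
# check stubs in the scene view
for p in((.541,.405,.15),(.62,.209,.15),(.622,.042,.15)): print(np.round(np.array(pix(C,p))/.64,1))
E
```

```text
t 0.7 pos [0.1616 0.5518 0.1796] grip 92.1 mm F [-0.2 -0.7  0.4] ff 0.0
shift cm [-24.09 -21.27   7.96] dist 33.11
turn deg [  0.   -0.  -16.3] yaw now 73.7
[217.2 561.9]
[296.8 517.9]
[350.3 445.6]
```

```bash
r='python3 -m crank'
python3 -m crank '[[[0,0,0],[-2.7,-2.4,0.9],9],[[0,0,0],[-2.7,-2.4,0.9],9],[[0,0,0],[-2.7,-2.4,0.9],9],[[0,0,0],[-2.7,-2.4,0.9],9],[[0,0,0],[-2.7,-2.4,0.9],9]]' 35 >/dev/null
python3 -m crank '[[[0,0,0],[-2.6,-2.3,0.9],9],[[0,0,0],[-2.6,-2.3,0.9],9],[[0,0,0],[-2.6,-2.3,0.9],9],[[0,0,0],[-2.6,-2.3,0.8],9]]' >/dev/null
python3 -m crank '[[[0,0,-5.4],[0,0,0],9],[[0,0,-5.4],[0,0,0],9],[[0,0,-5.4],[0,0,0],9],[[0,0,0],[0,0,0],9],[[0,0,0],[0,0,0],9]]'
python3 - <<'E'
from h import *
go([.333,.28,.003],90)
s=snap('top');S=s['color'];cv2.imwrite('pics/c3.png',cv2.cvtColor(cv2.resize(S[160:290,130:310],None,fx=4.4,fy=4.4,interpolation=cv2.INTER_CUBIC),4))
for t in('clampA','mugA'): print(t,[(d['centre'],round(d['p'],2)) for d in ctrl.boxes_of(s,t)][:5])
E
```

```text
time: 1.87
ee_pos: [0.3315, 0.2812, 0.0997]
tcp_rot: [0.0, 0.002, 1.0, 0.0]
force: [0.2, -0.1, 0.4]
grip_width: 0.976
finger_force: 0.0
t 1.9 pos [0.3315 0.2812 0.0997] grip 89.7 mm F [ 0.2 -0.1  0.4] ff 0.0
shift cm [-0.15 -0.12  9.67] dist 9.67
turn deg [ 0.   0.  -0.3] yaw now 89.7
clampA [([198.8, 230.8], 0.49)]
mugA [([238.7, 368.5], 0.92), ([286.6, 366.9], 0.72), ([151.7, 291.0], 0.19)]
```

```bash
python3 -m crank '[[[0,0,-0.3],[-0.15,-0.12,3.2],9],[[0,0,0],[0,0,3.2],9],[[0,0,0],[0,0,2.2],9],[[0,0,0],[0,0,1.05],9],[[0,0,0],[0,0,0],9]]' 
python3 -m crank '[[[0,0,0],[0,0,0],1.5],[[0,0,0],[0,0,0],1.5],[[0,0,0],[0,0,0],1.5],[[0,0,0],[0,0,0],1.5],[[0,0,0],[0,0,0],1.5]]' 35
python3 -m crank '[[[0,0,0],[0,0,0],1.5],[[0,0,0],[0,0,0],1.5],[[0,0,0],[0,0,0],1.5],[[0,0,0],[0,0,0],1.5],[[0,0,0],[0,0,0],1.5]]' 35
```

```text
time: 2.43
ee_pos: [0.3302, 0.2789, 0.0004]
tcp_rot: [-0.003, -0.001, 1.0, -0.001]
force: [-0.6, 0.3, -0.8]
grip_width: 0.981
finger_force: 0.0
time: 2.85
ee_pos: [0.3336, 0.2804, 0.0039]
tcp_rot: [0.001, -0.002, 1.0, 0.0]
force: [-0.8, -0.8, -0.2]
grip_width: 0.641
finger_force: 0.0
time: 3.27
ee_pos: [0.3328, 0.28, 0.0031]
tcp_rot: [-0.0, -0.002, 1.0, -0.0]
force: [0.4, 0.9, 0.2]
grip_width: 0.276
finger_force: 0.0
```

```bash
python3 -m crank '[[[0,0,0],[0,0,0],1.5],[[0,0,0],[0,0,0],1.5],[[0,0,0],[0,0,0],1.5],[[0,0,0],[0,0,0],1.5]]' 35
python3 -m crank '[[[0,0,0],[0,0,-2],1.5],[[0,0,0],[0,0,-4],1.5],[[0,0,0],[0,0,-4],1.5],[[0,0,0],[0,0,-4],1.5],[[0,0,0],[0,0,-4],1.5]]' 35
python3 -m crank '[[[0,0,0],[0,0,0],1.5],[[0,0,0],[0,0,0],1.5]]' 35
python3 - <<'E'
from h import *
go([.36,.405,.2],90)
a=snap('top')['color'];b=snap('scene')['color']
x=np.hstack([cv2.resize(a[130:260,120:310],(570,390)),cv2.resize(b[60:190,250:327],(231,390))])
cv2.imwrite('pics/c3.png',x[:,:,::-1])
E
```

```text
time: 3.6
ee_pos: [0.3329, 0.28, 0.0031]
tcp_rot: [-0.0, -0.002, 1.0, -0.0]
force: [0.3, -0.2, -0.5]
grip_width: 0.161
finger_force: 0.0
time: 4.02
ee_pos: [0.3324, 0.2798, 0.185]
tcp_rot: [-0.0, -0.002, 1.0, 0.0]
force: [1.4, 0.6, 0.2]
grip_width: 0.164
finger_force: 0.0
time: 4.18
ee_pos: [0.3347, 0.2809, 0.1858]
tcp_rot: [0.003, -0.002, 1.0, 0.001]
force: [0.3, -0.2, -0.4]
grip_width: 0.164
finger_force: 0.0
t 4.2 pos [0.3347 0.2809 0.1858] grip 15.0 mm F [ 0.3 -0.2 -0.4] ff 0.0
shift cm [-2.58 12.41 -1.37] dist 12.75
turn deg [0.1 0.3 0.2] yaw now 90.2
```

View pics/c3.png

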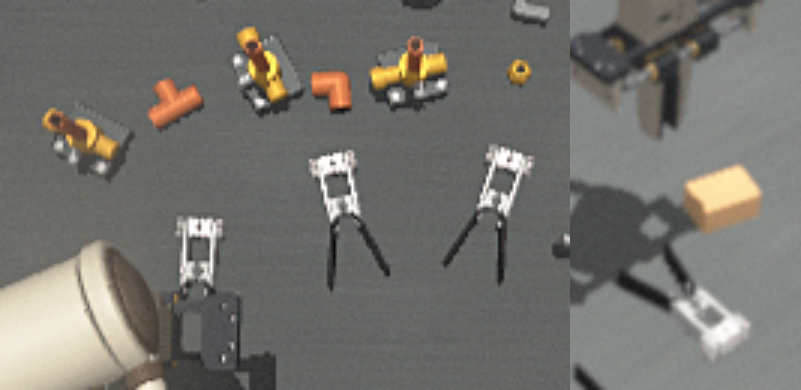

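The crop shows clamp 1 still lying with its jaws at about (199,225), so the fingers closed on nothing. I'll check its position in both views.

```bash
python3 - <<'E'
from h import *
S=snap('top');C=snap('scene')
for n,p in dict(hinge=(.393,.28,.024),hA=(.31,.312,.02),hB=(.31,.248,.02),jaw=(.449,.28,.024),tcp=ctrl.state()['ee_pos']).items():
    a=np.array(pix(S,p));b=np.array(pix(C,p))
    print(n,'top crop xy',((a-[130,120])*3)[::-1].round(),'scene crop',[round((b[1]-250)*3+570),round((b[0]-60)*3)],'full',b.round())
b=C['color'];x=b[0:170,200:370];cv2.imwrite('pics/c4.png',cv2.resize(x,(595,595),interpolation=cv2.INTER_CUBIC)[:,:,::-1])
E
```

```text
hinge top crop xy [198. 272.] scene crop [691, 300] full [160. 290.]
hA top crop xy [167. 348.] scene crop [661, 245] full [142. 280.]
hB top crop xy [225. 348.] scene crop [616, 273] full [151. 265.]
jaw top crop xy [199. 222.] scene crop [728, 331] full [170. 303.]
tcp top crop xy [167. 330.] scene crop [657, 157] full [112. 279.]
```

View pics/c4.png

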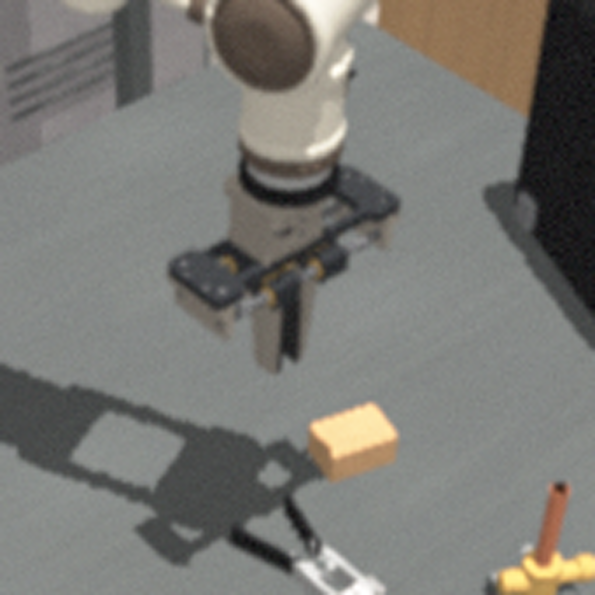

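The fingertips show at (275,368) in this crop, but the reported TCP projects to (276,392). The tips therefore look about 2 cm higher than reported, so I'll check that offset.

```bash
python3 - <<'E'
from h import *
C=snap('scene');print(getattr(ctrl,'tcp_to_grasp',None),[a for a in dir(ctrl) if a[0]!='_'])
print('start tcp px800',np.array(pix(C,(.1616,.5518,.18)))/.64)
for d in(0,.01,.02,.03): print(d,np.array(pix(C,(.1616,.5518,.18+d)))/.64, (np.array(pix(C,(.3347,.2809,.1858+d)))*3.5-[0,700])[::-1])
# finger tips at start: tool y yaw 73.7
for k in(-1,1): print(np.array(pix(C,(.1616+k*.046*.281,.5518+k*.046*.96,.18)))/.64)
E
```

```text
0.0187 ['MotionError', 'boxes_of', 'sign_off', 'snapshot', 'state', 'tcp_to_grasp']
start tcp px800 [ 77.19852148 477.88037644]
0 [ 77.19852148 477.88037644] [280.00838724 390.34832924]
0.01 [ 73.18343809 478.24760244] [280.43851994 381.34098403]
0.02 [ 69.12873184 478.61845243] [280.87347962 372.23255757]
0.03 [ 65.03381328 478.99298029] [281.31334801 363.02133875]
[ 82.64343956 458.47347034]
[ 71.82764497 497.02338182]
```

The real tips seem to sit about 20–25 mm above the reported TCP, which explains the miss. I'll re-approach and feel for the bench gently.

```bash
python3 -m crank '[[[0,0,0],[0,0,4],9],[[0,0,0],[0,0,4],9],[[0,0,0],[0,0,4],9],[[0,0,0],[0,0,2.5],9],[[0,0,0],[0,0,0],9]]' 35 >/dev/null
python3 -m crank '[[[0,0,0],[0,0,0],9],[[0,0,0],[0,0,0],9],[[0,0,0],[0,0,0],9],[[0,0,0],[0,0,3.2],9],[[0,0,0],[0,0,0],9]]' 35
python3 -m crank '[[[0,0,0],[0,0,0.5],9],[[0,0,0],[0,0,0],9]]' |grep -E 'pos|force'
python3 -m crank '[[[0,0,0],[0,0,0.4],9],[[0,0,0],[0,0,0],9]]' |grep -E 'pos|force'
python3 - <<'E'
from h import *
go([.333,.28,.003],90)
b=snap('scene')['color'];x=b[80:190,220:350];cv2.imwrite('pics/c5.png',cv2.resize(x,(700,592),interpolation=cv2.INTER_CUBIC)[:,:,::-1])
E
```

```text
time: 5.27
ee_pos: [0.3315, 0.2793, 0.0045]
tcp_rot: [-0.001, -0.002, 1.0, -0.001]
force: [-1.7, -0.4, -1.6]
grip_width: 0.864
finger_force: 0.0
ee_pos: [0.3334, 0.2803, 0.0019]
force: [-0.2, -1.1, 0.4]
finger_force: 0.0
ee_pos: [0.3335, 0.2803, -0.0022]
force: [-1.0, 0.1, -0.3]
finger_force: 0.0
t 5.6 pos [ 0.3335  0.2803 -0.0022] grip 90.1 mm F [-1.   0.1 -0.3] ff 0.0
shift cm [ 0.05 -0.03 -0.52] dist 0.53
turn deg [0.  0.1 0.2] yaw now 90.2
```

View pics/c5.png

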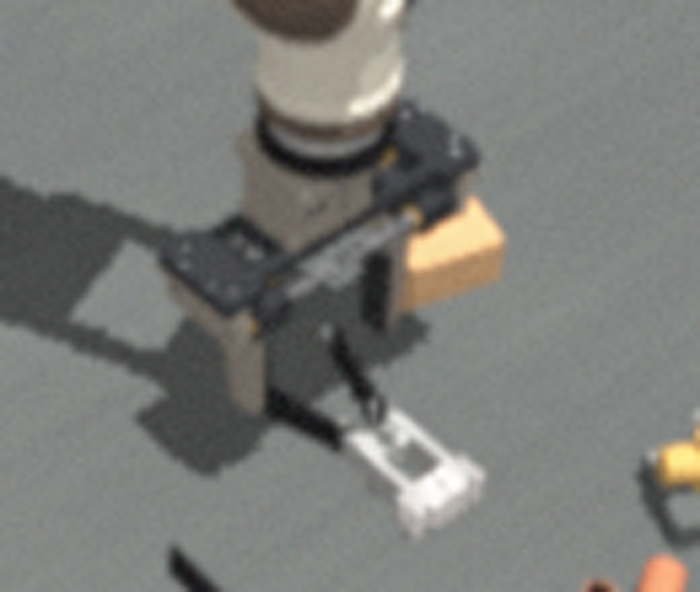

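Tips are at (250,412) and (375,325), straddling the handles but still clearly above the bench. Continuing down in small steps.

```bash
for z in 1; do
python3 -m crank '[[[0,0,0],[0,0,0.5],9],[[0,0,0],[0,0,0],9]]' |grep -E 'pos|^force'
python3 -m crank '[[[0,0,0],[0,0,0.5],9],[[0,0,0],[0,0,0],9]]' |grep -E 'pos|^force'
python3 -m crank '[[[0,0,0],[0,0,0.3],9],[[0,0,0],[0,0,0],9]]' |grep -E 'pos|^force'
python3 -m crank '[[[0,0,0],[0,0,0.2],9],[[0,0,0],[0,0,0],9]]' |grep -E 'pos|^force'
python3 -m crank '[[[0,0,0],[0,0,0.2],9],[[0,0,0],[0,0,0],9]]' |grep -E 'pos|^force'
done
```

```text
ee_pos: [0.3327, 0.2799, -0.0082]
force: [-0.8, 0.7, -0.5]
ee_pos: [0.3323, 0.2797, -0.0137]
force: [-0.3, -0.8, -0.8]
ee_pos: [0.3324, 0.2798, -0.0165]
force: [0.1, 0.7, 0.5]
ee_pos: [0.3327, 0.2799, -0.0182]
force: [0.3, 0.3, -1.3]
ee_pos: [0.3327, 0.2799, -0.0202]
force: [0.0, 0.3, 0.5]
```

```bash
python3 -m crank '[[[0,0,0],[0,0,0.1],9],[[0,0,0],[0,0,0],9]]' |grep -E 'pos|^force'
python3 -m crank '[[[0,0,0],[0,0,0.1],9],[[0,0,0],[0,0,0],9]]' |grep -E 'pos|^force'
python3 -m crank '[[[0,0,0],[0,0,0.1],9],[[0,0,0],[0,0,0],9]]' |grep -E 'pos|^force'
python3 - <<'E'
from h import *
b=snap('scene')['color'];x=b[80:190,220:350];cv2.imwrite('pics/c6.png',cv2.resize(x,(700,592),interpolation=cv2.INTER_CUBIC)[:,:,::-1])
E
```

```text
ee_pos: [0.3328, 0.2799, -0.021]
force: [-0.0, 0.6, -0.3]
ee_pos: [0.3328, 0.28, -0.022]
force: [0.3, -1.0, -0.6]
ee_pos: [0.3328, 0.28, -0.023]
force: [-0.1, -0.4, 0.4]
```

View pics/c6.png

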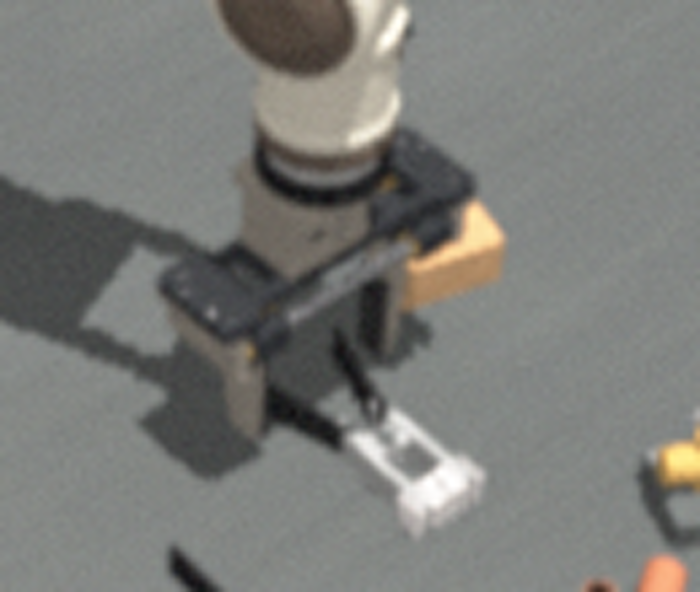

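Tips at (245,437) now reach low beside the handles with no contact. Close.

```bash
python3 -m crank '[[[0,0,0],[0,0,0],1.5],[[0,0,0],[0,0,0],1.5],[[0,0,0],[0,0,0],1.5],[[0,0,0],[0,0,0],1.5],[[0,0,0],[0,0,0],1.5]]' 35|grep -E 'width|finger'
python3 -m crank '[[[0,0,0],[0,0,0],1.5],[[0,0,0],[0,0,0],1.5],[[0,0,0],[0,0,0],1.5],[[0,0,0],[0,0,0],1.5],[[0,0,0],[0,0,0],1.5]]' 35|grep -E 'width|finger'
python3 -m crank '[[[0,0,0],[0,0,0],1.5],[[0,0,0],[0,0,0],1.5],[[0,0,0],[0,0,0],1.5],[[0,0,0],[0,0,0],1.5],[[0,0,0],[0,0,0],1.5]]' 35
```

```text
grip_width: 0.637
finger_force: 8.0
grip_width: 0.28
finger_force: 12.5
time: 8.28
ee_pos: [0.3329, 0.2799, -0.0229]
tcp_rot: [0.0, -0.002, 1.0, -0.0]
force: [0.1, -0.8, 1.1]
grip_width: 0.236
finger_force: 34.5
```

```bash
python3 -m crank '[[[0,0,0],[0,0,-1],1.5],[[0,0,0],[0,0,-2.5],1.5],[[0,0,0],[0,0,-3],1.5],[[0,0,0],[0,0,0],1.5],[[0,0,0],[0,3,0],1.5]]' 38|grep -E 'pos|width|finger'
python3 -m crank '[[[0,0,0],[-0.7,3,0],1.5],[[0,0,0],[-0.7,3,0],1.5],[[0,0,0],[-0.7,3,0],1.5],[[0,0,0],[-0.6,0.5,0],1.5],[[0,0,0],[0,0,0],1.5]]'|grep -E 'width|finger'
python3 - <<'E'
from h import *
go([.433,.405,.0385],90)
a=snap('top')['color'];b=snap('scene')['color']
x=np.hstack([cv2.resize(a[140:260,110:210],(400,480),interpolation=2),cv2.resize(b[80:200,290:390],(400,480),interpolation=2)])
cv2.imwrite('pics/c7.png',x[:,:,::-1])
E
```

```text
ee_pos: [0.3342, 0.3084, 0.0439]
grip_width: 0.238
finger_force: 37.5
grip_width: 0.233
finger_force: 37.5
t 9.1 pos [0.3601 0.4062 0.042 ] grip 21.4 mm F [-0.4 -0.5 -0.9] ff 37.5
shift cm [-7.29 -0.15  0.35] dist 7.3
turn deg [0.  0.  0.3] yaw now 90.3
```

View pics/c7.png

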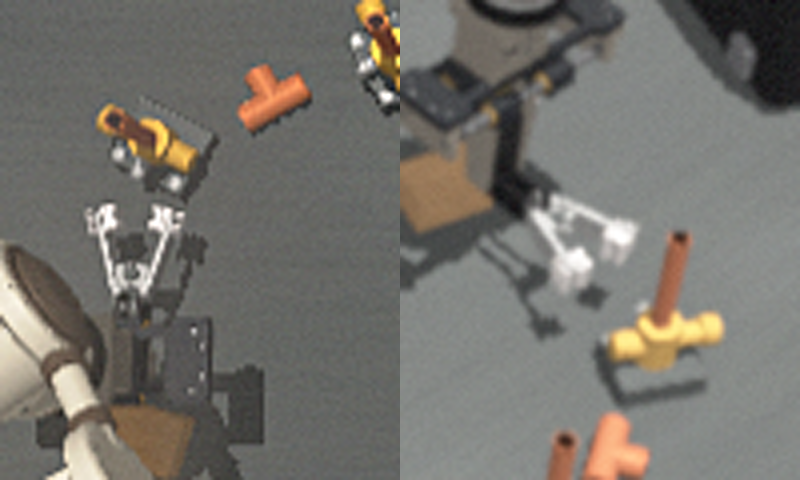

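The clamp is gripped with jaws open, tips at (103,213) and (165,213) and hinge at about (130,275). I'll work out where the jaw mouth is.

```bash
python3 - <<'E'
from h import *
S=snap('top');C=snap('scene')
f=lambda x,y,z:world(S,140+y/4,110+x/4,z)
g=lambda x,y,z:world(C,80+y/4,290+(x-400)/4,z)
for z in(.08,.09):
  print(z,'tips mid',f(134,211,z).round(4),'hinge',f(130,277,z).round(4),'scene tips mid',g(600,245,z).round(4))
print('stub top',f(116,119,.15),g(679,238,.15),'brass',f(155,143,.06),g(664,322,.06))
E
```

```text
0.08 tips mid [0.4794 0.4077 0.08  ] hinge [0.4267 0.4087 0.08  ] scene tips mid [0.4696 0.4119 0.08  ]
0.09 tips mid [0.4783 0.4048 0.09  ] hinge [0.426  0.4057 0.09  ] scene tips mid [0.4755 0.4039 0.09  ]
stub top [0.54147907 0.40363607 0.15      ] [0.54265222 0.40377385 0.15      ] brass [0.53759667 0.39885    0.06      ] [0.54512109 0.40624519 0.06      ]
```

```bash
python3 -m crank '[[[0,0,0.3],[-2,-0.15,0],1.5],[[0,0,0],[-2,0,0],1.5],[[0,0,0],[-2,0,0],1.5],[[0,0,0],[-1.2,0,0.2],1.5],[[0,0,0],[0,0,0.15],1.5]]'
python3 -m crank '[[[0,0,0],[0,0,0],1.5],[[0,0,0],[0,0,0],3],[[0,0,0],[0,0,0],4],[[0,0,0],[0,0,0],5],[[0,0,0],[0,0,0],6.5]]'
python3 -m crank '[[[0,0,0],[0,0,0],6.5],[[0,0,0],[0,0,0],6.5],[[0,0,0],[0,0,0],6.5],[[0,0,0],[0,0,-4],6.5],[[0,0,0],[0,0,-4],6.5]]'|grep -E 'width|finger'
python3 -m crank '[[[0,0,0],[0,0,-4],7],[[0,0,0],[3,-3,-2],8],[[0,0,0],[0,-4,0],9],[[0,0,0],[0,-4,0],9],[[0,0,0],[0,-3,0],9]]'
python3 - <<'E'
from h import *
go([.4085,.107,.08],103)
a=snap('top')['color'];b=snap('scene')['color']
x=np.hstack([cv2.resize(a[140:260,110:210],(400,480),interpolation=2),cv2.resize(b[80:200,290:390],(400,480),interpolation=2)])
cv2.imwrite('pics/c8.png',x[:,:,::-1])
E
```

```text
time: 9.73
ee_pos: [0.4337, 0.4027, 0.0389]
tcp_rot: [0.001, 0.002, 1.0, 0.0]
force: [0.3, 0.2, -1.5]
grip_width: 0.236
finger_force: 37.5
time: 10.15
ee_pos: [0.4309, 0.4036, 0.0388]
tcp_rot: [-0.0, 0.001, 1.0, -0.0]
force: [-0.1, 0.2, -0.2]
grip_width: 0.504
finger_force: 0.0
grip_width: 0.704
finger_force: 0.0
time: 10.98
ee_pos: [0.4041, 0.265, 0.1769]
tcp_rot: [0.001, 0.001, 1.0, -0.0]
force: [0.6, -0.8, -0.6]
grip_width: 0.976
finger_force: 0.0
t 11.0 pos [0.4041 0.265  0.1769] grip 89.7 mm F [ 0.6 -0.8 -0.6] ff 0.0
shift cm [ -0.45 -15.8    9.69] dist 18.54
turn deg [ -0.    0.1 -13.1] yaw now 89.9
```

View pics/c8.png

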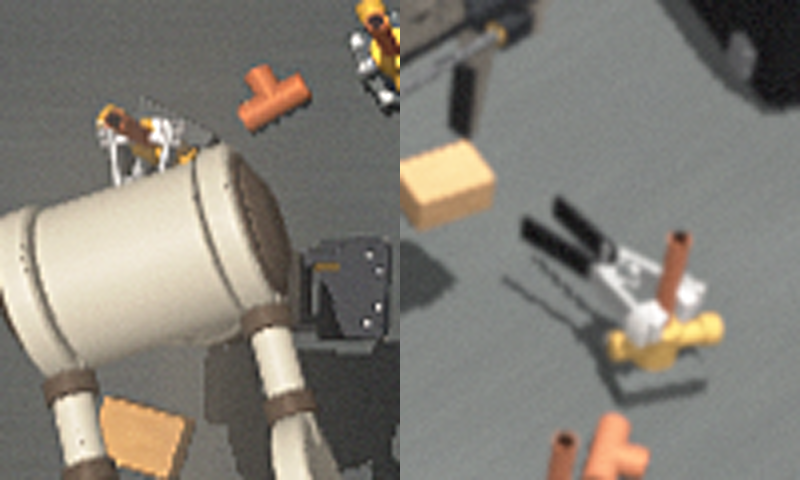

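Clamp 1 is closed round stub 1, sitting level on the brass (scene crop (665,300)). Next is clamp 2; first I'll compare with the initial picture numerically, to see whether anything has been knocked.

```bash
cat >> h.py <<'E'
def moved(regs,cam='top'):
    s=snap(cam);a=s['color'].astype(int);b=cv2.imread('pics/%s0.png'%cam)[:,:,::-1].astype(int)
    for n,(r0,r1,c0,c1) in regs.items(): print(n,'changed px',int((abs(a-b).sum(2)[r0:r1,c0:c1]>120).sum()))
    for t in('clampA','mugA'): print(t,[(np.round(d['centre'],1).tolist(),round(d['p'],2)) for d in ctrl.boxes_of(s,t)][:5])
    return s
regs=dict(C2=(175,228,218,255),C3=(175,228,262,302),m1=(195,230,300,345),m2=(222,260,345,388))
E
python3 -m crank '[[[0,0,-6.5],[-0.2,-3.9,1.5],9],[[0,0,-6.6],[0,-3.9,1.5],9],[[0,0,0],[0,0,0],9],[[0,0,0],[0,0,0],9]]' >/dev/null
python3 - <<'E'
from h import *
moved(regs);go([.4085,.107,.08],103)
E
```

```text
C2 changed px 290
C3 changed px 0
m1 changed px 0
m2 changed px 0
clampA [([186.2, 229.8], 0.73)]
mugA [([239.7, 368.5], 0.87)]
t 11.6 pos [0.4107 0.1966 0.1495] grip 90.0 mm F [ 0.2  0.2 -0.3] ff 0.0
shift cm [ 2.08 -8.73  6.94] dist 11.34
turn deg [ 0.   0.1 -1. ] yaw now 102.0
```

```bash
python3 - <<'E'
from h import *
moved(dict(C2s=(180,222,236,292),C2jaw=(195,220,268,292)),'scene')
a=snap('top')['color'];b=cv2.imread('pics/top0.png')[:,:,::-1]
for n,i in(('now',a),('then',b)):
    m=(i[175:206,215:255].min(2)>170);y,x=np.nonzero(m);print(n,m.sum(),y.mean()+175,x.mean()+215)
E
```

```text
C2s changed px 188
C2jaw changed px 0
clampA [([202.0, 266.7], 0.63)]
mugA [([251.0, 110.9], 0.94), ([213.9, 86.7], 0.65), ([343.3, 169.8], 0.35)]
now 107 187.84112149532712 232.28971962616822
then 149 190.15436241610738 231.73154362416108
```

```bash
python3 -m crank '[[[0,0,-1],[0.7,-3,1.5],9],[[0,0,0],[0.7,-3,1.5],9],[[0,0,0],[0.7,-2.7,1.5],9],[[0,0,0],[0,0,2],9],[[0,0,0],[0,0,0],9]]' >/dev/null
python3 -m crank '[[[0,0,0],[0,0,0],9],[[0,0,0],[0,0,0],9]]' >/dev/null
python3 - <<'E'
from h import *
go([.4085,.107,-.023],102.9)
E
```

```text
t 12.3 pos [0.4095 0.1066 0.0849] grip 89.9 mm F [-0.  -0.2  0.1] ff 0.0
shift cm [ 0.1   0.06 10.79] dist 10.79
turn deg [-0.   0.1  0.1] yaw now 103.0
```

```bash
python3 -m crank '[[[0,0,0],[0.1,0.06,3.2],9],[[0,0,0],[0,0,3.2],9],[[0,0,0],[0,0,2.6],9],[[0,0,0],[0,0,1.2],9],[[0,0,0],[0,0,0.6],9]]'|grep -E 'pos|^force'
python3 -m crank '[[[0,0,0],[0,0,0],9],[[0,0,0],[0,0,0],1.5],[[0,0,0],[0,0,0],1.5],[[0,0,0],[0,0,0],1.5],[[0,0,0],[0,0,0],1.5]]' 36|grep -E 'pos|^force'
python3 -m crank '[[[0,0,0],[0,0,0],1.5],[[0,0,0],[0,0,0],1.5],[[0,0,0],[0,0,0],1.5],[[0,0,0],[0,0,0],1.5],[[0,0,0],[0,0,0],1.5]]' |grep -E 'width|finger'
python3 -m crank '[[[0,0,0],[0,0,0],1.5],[[0,0,0],[0,0,0],1.5],[[0,0,0],[0,0,0],1.5],[[0,0,0],[0,0,0],1.5],[[0,0,0],[0,0,0],1.5]]' |grep -E 'pos|width|finger'
```

```text
ee_pos: [0.4071, 0.1072, -0.025]
force: [-0.4, -0.7, 0.8]
ee_pos: [0.4088, 0.1062, -0.0231]
force: [-0.1, -0.7, 0.4]
grip_width: 0.348
finger_force: 12.0
ee_pos: [0.4093, 0.1057, -0.0231]
grip_width: 0.233
finger_force: 36.0
```

```bash
python3 -m crank '[[[0,0,0],[0,0,-1],1.5],[[0,0,0],[0,0,-2.5],1.5],[[0,0,0],[0,0,-3],1.5],[[0,0,0],[0,0,0],1.5],[[0,0,0],[0,0,0],1.5]]' 38|grep -E 'pos|width|finger'
python3 - <<'E'
from h import *
go([.438,.167,.042],102.9)
go([.5157,.1849,.0385],102.9)
E
```

```text
ee_pos: [0.409, 0.1064, 0.0425]
grip_width: 0.237
finger_force: 38.0
t 14.4 pos [0.409  0.1064 0.0425] grip 21.7 mm F [-0.8 -0.9 -1.6] ff 38.0
shift cm [-4.18  5.26  0.06] dist 6.72
turn deg [-0.   0.2  0.1] yaw now 103.0
t 14.4 pos [0.409  0.1064 0.0425] grip 21.7 mm F [-0.8 -0.9 -1.6] ff 38.0
shift cm [-12.15   5.26   0.44] dist 13.25
turn deg [-0.   0.2  0.1] yaw now 103.0
```

```bash
python3 -m crank '[[[0,0,0],[-1.4,1.8,0],1.5],[[0,0,0],[-1.4,1.8,0],1.5],[[0,0,0],[-1.4,1.66,0],1.5],[[0,0,0],[0,0,0],1.5],[[0,0,0],[0,0,0],1.5]]' |grep -E 'pos|width|finger'
python3 - <<'E'
from h import *
go([.5157,.1849,.0385],102.9)
S=snap('top');C=snap('scene')
for n,s in(('top',S),('scene',C)):
    # white jaws: expected patch around the jaw tips
    p=np.array([.438+.09*.975,.167+.09*.223,.089]);r,c=map(int,pix(s,p));i=s['color'][r-30:r+30,c-30:c+30]
    m=(i.min(2)>165)&(i.max(2).astype(int)-i.min(2)<40);k,l,st,ce=cv2.connectedComponentsWithStats(m.astype(np.uint8))
    for a,b in zip(st[1:],ce[1:]):
        if a[4]>12: print(n,a[4],world(s,r-30+b[1],c-30+b[0],.089).round(4))
a=S['color'];b=C['color'];r,c=map(int,pix(S,(.56,.19,.09)));r2,c2=map(int,pix(C,(.56,.19,.09)))
x=np.hstack([cv2.resize(a[r-50:r+50,c-45:c+45],(400,444),interpolation=2),cv2.resize(b[r2-50:r2+50,c2-45:c2+45],(400,444),interpolation=2)]);cv2.imwrite('pics/c9.png',x[:,:,::-1]);print(r,c,r2,c2)
E
```

```text
ee_pos: [0.4353, 0.1673, 0.0393]
grip_width: 0.235
finger_force: 38.0
t 14.8 pos [0.4353 0.1673 0.0393] grip 21.6 mm F [-0.3  0.1 -0.8] ff 38.0
shift cm [-8.23 -0.1   0.05] dist 8.23
turn deg [ 0.  -0.2  0.2] yaw now 103.1
top 1013 [0.4818 0.2135 0.089 ]
top 179 [0.4831 0.1465 0.089 ]
top 70 [0.4719 0.2804 0.089 ]
scene 270 [0.5304 0.184  0.089 ]
167 211 193 308
```

```bash
python3 -m crank '[[[0,0,0],[-2.2,0,0],1.5],[[0,0,0],[-2.2,0,0],1.5],[[0,0,0],[-2.2,0,0],1.5],[[0,0,0],[-1.4,0,0.3],1.5],[[0,0,0],[0,0,0],1.5]]' |grep -E 'pos|width|finger|^force'
python3 -m crank '[[[0,0,0],[0,0,0],1.5],[[0,0,0],[0,0,0],1.5]]'|grep -E 'pos|width|finger|^force'
python3 - <<'E'
from h import *
go([.5157,.1849,.0385],102.9)
E
```

```text
ee_pos: [0.5164, 0.1841, 0.0374]
force: [-0.3, 0.6, -1.5]
grip_width: 0.235
finger_force: 38.0
ee_pos: [0.5136, 0.1842, 0.0375]
force: [-0.4, -0.9, -0.3]
grip_width: 0.235
finger_force: 38.0
t 15.5 pos [0.5136 0.1842 0.0375] grip 21.6 mm F [-0.4 -0.9 -0.3] ff 38.0
shift cm [-0.22  0.02 -0.1 ] dist 0.24
turn deg [ 0.  -0.1  0. ] yaw now 102.9
```

Release with a small correction, back straight up, then look.

```bash
python3 -m crank '[[[0,0,0],[-0.2,0,-0.1],1.5],[[0,0,0],[0,0,0],3],[[0,0,0],[0,0,0],4],[[0,0,0],[0,0,0],5],[[0,0,0],[0,0,0],6.5]]'|grep -E 'pos|width|finger'
python3 -m crank '[[[0,0,0],[0,0,0],6.5],[[0,0,0],[0,0,0],6.5],[[0,0,0],[0,0,-2],6.5],[[0,0,0],[0,0,-4],7],[[0,0,0],[0,0,-4],7]]'|grep -E 'width|finger'
python3 -m crank '[[[0,0,0],[0,0,-4],7],[[0,0,0],[3,-2,0],8],[[0,0,0],[3,-3,0],9],[[0,0,0],[2,-3,0],9],[[0,0,0],[0,-4,0],9]]'|grep -E 'pos|width'
python3 - <<'E'
from h import *
moved(regs);go([.418,-.031,.08],72.2)
b=snap('scene')['color'];cv2.imwrite('pics/c9.png',cv2.resize(b[110:230,240:400],(800,600),interpolation=2)[:,:,::-1])
E
```

```text
ee_pos: [0.5167, 0.1854, 0.0391]
grip_width: 0.503
finger_force: 0.0
grip_width: 0.759
finger_force: 0.0
ee_pos: [0.463, 0.0514, 0.1787]
grip_width: 0.977
C2 changed px 1243
C3 changed px 901
m1 changed px 0
m2 changed px 0
clampA [([159.6, 209.6], 0.81), ([250.0, 147.8], 0.63)]
mugA [([238.9, 365.9], 0.79), ([105.0, 262.9], 0.36)]
t 16.9 pos [0.4664 0.0491 0.1792] grip 90.3 mm F [-0.9  0.4  0.8] ff 0.0
shift cm [ 6.49 -6.75  9.91] dist 13.63
turn deg [-0.   0.  30.5] yaw now 102.7
```

View pics/c9.png

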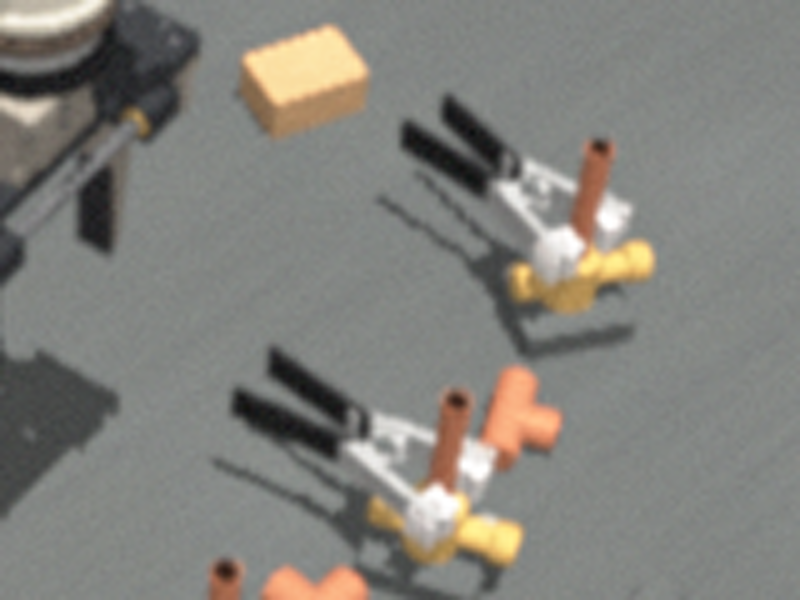

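Clamp 2 is clipped level on stub 2 at (440,510) and clamp 1 is still good at (580,240). Next is clamp 3.

```bash
python3 -m crank '[[[0,0,0],[2.2,-2.3,0.9],9],[[0,0,0],[2.2,-2.3,0.9],9],[[0,0,0],[2.1,-2.15,1],9],[[0,0,6.1],[0,0,0],9],[[0,0,6.1],[0,0,0],9]]' >/dev/null
python3 -m crank '[[[0,0,6.1],[0,0,0],9],[[0,0,6.1],[0,0,0],9],[[0,0,6.1],[0,0,0],9],[[0,0,0],[0,0,1],9],[[0,0,0],[0,0,0],9]]' >/dev/null
python3 - <<'E'
from h import *
moved(dict(C3jaw=(233,260,214,242),C3=(208,258,200,240)),'scene')
moved(regs)
go([.418,-.031,-.023],72.2)
E
```

```text
C3jaw changed px 0
C3 changed px 221
clampA [([199.3, 310.7], 0.79), ([127.8, 301.8], 0.65)]
mugA [([248.6, 110.7], 0.89), ([212.2, 87.9], 0.56)]
C2 changed px 377
C3 changed px 1373
m1 changed px 701
m2 changed px 0
clampA [([162.3, 206.1], 0.58)]
mugA [([236.7, 367.8], 0.61), ([286.9, 365.1], 0.6), ([174.9, 145.6], 0.21)]
t 18.1 pos [ 0.418  -0.0291  0.1409] grip 90.0 mm F [-0.5 -0.5  0.6] ff 0.0
shift cm [-0.05 -0.18 16.39] dist 16.4
turn deg [0.  0.  0.3] yaw now 72.5
```

```bash
python3 -m crank '[[[0,0,0.3],[0,-0.18,4],9],[[0,0,0],[0,0,4],9],[[0,0,0],[0,0,4],9],[[0,0,0],[0,0,2.4],9],[[0,0,0],[0,0,1.2],9]]'|grep -E 'pos|^force'
python3 -m crank '[[[0,0,0],[0,0,0.75],9],[[0,0,0],[0,0,0],9],[[0,0,0],[0,0,0],1.5],[[0,0,0],[0,0,0],1.5],[[0,0,0],[0,0,0],1.5]]' 36|grep -E 'pos|^force'
python3 -m crank '[[[0,0,0],[0,0,0],1.5],[[0,0,0],[0,0,0],1.5],[[0,0,0],[0,0,0],1.5],[[0,0,0],[0,0,0],1.5],[[0,0,0],[0,0,0],1.5]]' |grep -E 'width|finger'
python3 -m crank '[[[0,0,0],[0,0,0],1.5],[[0,0,0],[0,0,0],1.5],[[0,0,0],[0,0,0],1.5],[[0,0,0],[0,0,0],1.5],[[0,0,0],[0,0,0],1.5]]' 38 |grep -E 'pos|width|finger'
python3 -m crank '[[[0,0,0],[0,0,-1],1.5],[[0,0,0],[0,0,-2.5],1.5],[[0,0,0],[0,0,-3],1.5],[[0,0,0],[0,0,0],1.5],[[0,0,0],[0,0,0],1.5]]' 38|grep -E 'pos|width|finger'
```

```text
ee_pos: [0.4143, -0.0299, -0.0186]
force: [0.0, 0.8, 0.9]
ee_pos: [0.4187, -0.0315, -0.0213]
force: [0.6, -0.1, 0.4]
grip_width: 0.427
finger_force: 11.5
ee_pos: [0.4185, -0.0319, -0.0216]
grip_width: 0.236
finger_force: 37.6
ee_pos: [0.4187, -0.0314, 0.0436]
grip_width: 0.235
finger_force: 37.6
```

```bash
python3 -m crank '[[[0,0,-6],[0,0,0],1.5],[[0,0,-6],[0,0,0],1.5],[[0,0,-6.0],[0,0,0],1.5],[[0,0,0],[0,0,0],1.5],[[0,0,0],[0,0,0],1.5]]' |grep -E 'width|finger'
python3 -m crank '[[[0,0,0],[-0.5,2.4,0],1.5],[[0,0,0],[-0.5,2.5,0],1.5],[[0,0,0],[-0.5,2.5,0],1.5],[[0,0,0],[0,0,0],1.5],[[0,0,0],[0,0,0],1.5]]' |grep -E 'width|finger'
python3 - <<'E'
from h import *
go([.514,.042,.0395],90)
C=snap('scene')
p=np.array([.434+.09,.042,.089]);r,c=map(int,pix(C,p));i=C['color'][r-30:r+30,c-30:c+30]
m=(i.min(2)>165)&(i.max(2).astype(int)-i.min(2)<40);k,l,st,ce=cv2.connectedComponentsWithStats(m.astype(np.uint8))
for a,b in zip(st[1:],ce[1:]):
    if a[4]>12: print(a[4],world(C,r-30+b[1],c-30+b[0],.089).round(4))
E
```

```text
grip_width: 0.236
finger_force: 37.6
grip_width: 0.238
finger_force: 37.6
t 21.0 pos [0.4315 0.0439 0.0416] grip 21.9 mm F [ 0.1  0.2 -1.2] ff 37.6
shift cm [-8.25 -0.22  0.2 ] dist 8.26
turn deg [ 0.  -0.1  0.2] yaw now 90.2
303 [0.5291 0.0404 0.089 ]
15 [0.6146 0.0142 0.089 ]
```

```bash
python3 -m crank '[[[0,0,0],[-2.2,-0.15,0],1.5],[[0,0,0],[-2.2,0,0],1.5],[[0,0,0],[-2.2,0,0],1.5],[[0,0,0],[-1.5,0,0.2],1.5],[[0,0,0],[0,0,0],1.5]]' |grep -E 'pos|width|finger|^force'
python3 -m crank '[[[0,0,0],[0,0,0],1.5],[[0,0,0],[0,0,0],1.5]]'|grep -E 'width|finger|^force'
python3 - <<'E'
from h import *
go([.514,.042,.0395],90)
E
```

```text
ee_pos: [0.5154, 0.0402, 0.0403]
force: [0.4, -0.7, -1.4]
grip_width: 0.234
finger_force: 37.6
force: [-0.2, -0.2, -0.6]
grip_width: 0.236
finger_force: 37.6
t 21.7 pos [0.5118 0.0413 0.0398] grip 21.6 mm F [-0.2 -0.2 -0.6] ff 37.6
shift cm [-0.22  0.07  0.03] dist 0.23
turn deg [ 0.  -0.1  0.1] yaw now 90.1
```

```bash
python3 -m crank '[[[0,0,0],[-0.2,0.05,0],1.5],[[0,0,0],[0,0,0],3],[[0,0,0],[0,0,0],4],[[0,0,0],[0,0,0],5],[[0,0,0],[0,0,0],6.5]]'|grep -E 'pos|width|finger'
python3 -m crank '[[[0,0,0],[0,0,0],6.5],[[0,0,0],[0,0,0],6.5],[[0,0,0],[0,0,-2],6.5],[[0,0,0],[0,0,-4],7],[[0,0,0],[0,0,-4],7]]'|grep -E 'width|finger'
python3 -m crank '[[[0,0,0],[0,0,-4],7],[[0,0,0],[2,-4,0],8],[[0,0,0],[2,-4,0],9],[[0,0,0],[2,-4,0],9],[[0,0,0],[2,-4,0],9]]'|grep -E 'pos|width'
python3 - <<'E'
from h import *
S=snap('top');C=snap('scene')
def crop(s,p,h=37):
    r,c=map(int,pix(s,p));print(r,c);return cv2.resize(s['color'][r-h:r+h,c-h:c+h],(400,400),interpolation=2)
cv2.imwrite('pics/d1.png',np.hstack([crop(S,(.58,.042,.08)),crop(C,(.58,.042,.08))])[:,:,::-1])
moved(regs);go([.428,-.187,.1],-1.4)
for n in('clampA','mugA'): print([(np.round(d['centre']),d['p']) for d in ctrl.boxes_of(C,n)])
E
```

```text
ee_pos: [0.5152, 0.0423, 0.0407]
grip_width: 0.499
finger_force: 0.0
grip_width: 0.757
finger_force: 0.0
ee_pos: [0.4402, -0.1082, 0.1808]
grip_width: 0.977
162 258
229 273
C2 changed px 351
C3 changed px 717
m1 changed px 774
m2 changed px 113
clampA [([160.8, 206.5], 0.74), ([146.5, 365.1], 0.61)]
mugA [([237.4, 368.7], 0.87), ([287.1, 365.6], 0.8)]
t 23.2 pos [ 0.4412 -0.1067  0.1804] grip 89.9 mm F [-0.1  0.6 -1.2] ff 0.0
shift cm [ 1.33 -8.03  8.04] dist 11.44
turn deg [ 0.  -0.  91.5] yaw now 90.1
[(array([196., 309.]), 0.73), (array([168., 355.]), 0.25)]
[(array([213.,  89.]), 0.78), (array([247., 113.]), 0.66), (array([149., 342.]), 0.62), (array([220., 327.]), 0.42), (array([196., 308.]), 0.24)]
```

View pics/d1.png

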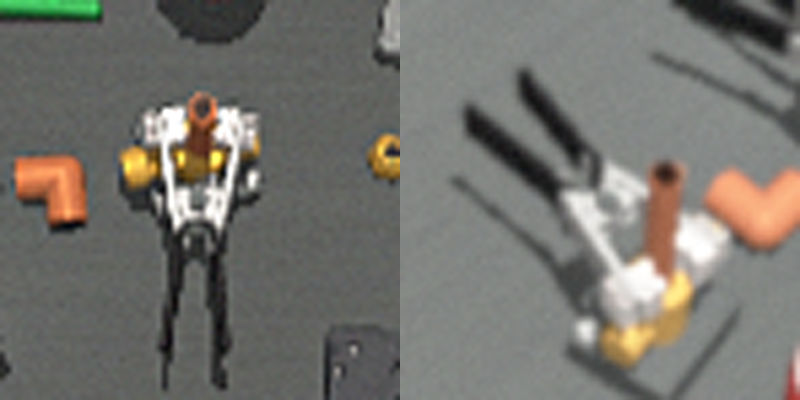

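Clamp 3 is closed round stub 3, level on the brass (left crop (200,150)). Next are the mugs; first I'll check whether they have moved.

```bash
python3 -m crank '[[[0,0,7.1],[0,0,0],9],[[0,0,7.1],[0,0,0],9],[[0,0,7.1],[0,0,0],9],[[0,0,7.1],[0,0,0],9],[[0,0,7.1],[0,0,0],9]]'>/dev/null
python3 -m crank '[[[0,0,7.1],[0,0,0],9],[[0,0,7.1],[0,0,0],9],[[0,0,7.1],[0,0,0],9],[[0,0,7.1],[0,0,0],9],[[0,0,7.1],[0,0,0],9]]'>/dev/null
python3 -m crank '[[[0,0,7.1],[0,0,0],9],[[0,0,7.1],[0,0,0],9],[[0,0,6.3],[0,0,0],9],[[0,0,0],[0,0,0],9],[[0,0,0],[0,0,0],9]]'>/dev/null
python3 - <<'E'
from h import *
moved(dict(m1=(225,265,155,195),m2=(230,272,95,125)),'scene')
moved(regs);go([.428,-.187,.016],-1.4)
E
```

```text
m1 changed px 223
m2 changed px 0
clampA [([197.5, 313.4], 0.82)]
mugA [([253.0, 108.9], 0.84), ([212.0, 87.6], 0.75), ([235.4, 273.0], 0.34)]
C2 changed px 346
C3 changed px 603
m1 changed px 854
m2 changed px 78
clampA [([162.4, 206.3], 0.88), ([215.1, 335.3], 0.35)]
mugA [([236.1, 369.1], 0.63), ([285.5, 362.8], 0.63)]
t 24.8 pos [ 0.441  -0.1069  0.1803] grip 89.9 mm F [-1.2  0.9  0.2] ff 0.0
shift cm [-8.04 -1.12 16.43] dist 18.33
turn deg [-0.  -0.   0.1] yaw now -1.3
```

```bash
python3 - <<'E'
from h import *
C=snap('scene')['color'];b=cv2.imread('pics/scene0.png')[:,:,::-1]
for n,(r0,r1,c0,c1) in dict(m1=(222,266,152,198),rim1=(222,245,152,198),m2=(228,272,92,126)).items():
    q=cv2.matchTemplate(np.ascontiguousarray(C[r0-25:r1+25,c0-25:c1+25]),np.ascontiguousarray(b[r0:r1,c0:c1]),cv2.TM_CCOEFF_NORMED);_,v,_,l=cv2.minMaxLoc(q);print(n,v,np.array(l)-25)
E
```

```text
m1 0.715334951877594 [0 0]
rim1 0.7372514605522156 [0 0]
m2 0.9923908114433289 [0 0]
```

```bash
python3 -m crank '[[[0,0,0],[-4,-0.55,0],9],[[0,0,0],[-4,-0.55,0],9],[[0,0,0],[0,0,3],9],[[0,0,0],[0,0,3.5],9],[[0,0,0],[0,0,0],9]]' 20>/dev/null
python3 -m crank '[[[0,0,0],[0,0,2],9],[[0,0,0],[0,0,2.5],9],[[0,0,0],[0,0,2.5],9],[[0,0,0],[0,0,2.5],9],[[0,0,0],[0,0,0],9]]'|grep -E 'pos|^force'
python3 - <<'E'
from h import *
go([.428,-.187,.016],-1.4)
E
```

```text
time: 25.28
ee_pos: [0.4239, -0.1844, 0.1093]
tcp_rot: [-0.006, 0.716, 0.698, -0.001]
force: [-0.6, -0.1, -0.4]
grip_width: 0.982
finger_force: 0.0
ee_pos: [0.4254, -0.1842, 0.0173]
force: [-0.6, 1.0, -0.9]
t 25.7 pos [ 0.4254 -0.1842  0.0173] grip 90.0 mm F [-0.6  1.  -0.9] ff 0.0
shift cm [-0.27  0.27  0.12] dist 0.4
turn deg [-0.4 -0.3  0.1] yaw now -1.3
```

Oh, the quoted ">" printed; fine. Grip the mug at 30 N and lift.

```bash
python3 -m crank '[[[0,0,0],[-0.1,0.15,0],9],[[0,0,0],[0,0,0],4],[[0,0,0],[0,0,0],4],[[0,0,0],[0,0,0],4],[[0,0,0],[0,0,0],4]]' 30 |grep -E 'pos|width|finger'
python3 -m crank '[[[0,0,0],[0,0,0],4],[[0,0,0],[0,0,0],4],[[0,0,0],[0,0,0],4],[[0,0,0],[0,0,0],4],[[0,0,0],[0,0,0],4]]' 30 |grep -E 'pos|width|finger'
python3 -m crank '[[[0,0,0],[0,0,-2],4],[[0,0,0],[0,0,-4],4],[[0,0,0],[0,0,-4],4],[[0,0,0],[0,0,-4],4],[[0,0,0],[0,0,-2.5],4]]' |grep -E 'pos|width|finger|^force'
python3 -m crank '[[[0,0,7],[0,0,0],4],[[0,0,7],[0,0,0],4],[[0,0,7],[0,0,0],4],[[0,0,7],[0,0,0],4],[[0,0,7],[0,0,0],4]]' |grep -E 'width|finger|^force'
python3 -m crank '[[[0,0,7],[0,0,0],4],[[0,0,7],[0,0,0],4],[[0,0,7],[0,0,0],4],[[0,0,7],[0,0,0],4],[[0,0,0.6],[0,0,0],4]]' |grep -E 'width|finger|^force'
python3 - <<'E'
from h import *
go([.633,-.196,.172],-65)
go([.671,-.278,.172],-65)
E
```

```text
ee_pos: [0.4302, -0.1884, 0.0217]
grip_width: 0.713
finger_force: 0.7
ee_pos: [0.43, -0.1884, 0.0214]
grip_width: 0.674
finger_force: 30.0
ee_pos: [0.4308, -0.1884, 0.1896]
force: [0.7, 0.4, -0.7]
grip_width: 0.679
finger_force: 30.0
force: [0.8, 0.8, -0.7]
grip_width: 0.68
finger_force: 30.0
force: [-0.4, 0.2, -0.6]
grip_width: 0.676
finger_force: 30.0
t 27.8 pos [ 0.4294 -0.1874  0.1849] grip 62.1 mm F [-0.4  0.2 -0.6] ff 30.0
shift cm [18.11  9.34  1.29] dist 20.42
turn deg [-0.   0.  -0.1] yaw now -65.1
t 27.8 pos [ 0.4294 -0.1874  0.1849] grip 62.1 mm F [-0.4  0.2 -0.6] ff 30.0
shift cm [18.11 18.38  1.28] dist 25.83
turn deg [-0.   0.  -0.1] yaw now -65.1
```

```bash
python3 -m crank '[[[0,0,0],[3.6,1.87,0.1],4],[[0,0,0],[3.6,1.87,0.2],4],[[0,0,0],[3.6,1.87,0.2],4],[[0,0,0],[3.6,1.87,0.2],4],[[0,0,0],[3.6,1.87,0.1],4]]' >/dev/null
python3 -m crank '[[[0,0,0],[0,0,0],4],[[0,0,0],[0,0,0],4],[[0,0,0],[0,0,0],4]]' |grep -E 'width|finger|^force'
python3 - <<'E'
from h import *
go([.671,-.278,.177],-65)
C=snap('scene');S=snap('top')
def crop(s,p,h=40):
    r,c=map(int,pix(s,p));print(r,c);return cv2.resize(s['color'][r-h:r+h,c-h:c+h],(400,400),interpolation=2)
cv2.imwrite('pics/d2.png',np.hstack([crop(S,(.67,-.24,.2)),crop(C,(.67,-.24,.2))])[:,:,::-1])
E
```

```text
force: [-0.2, -0.2, -0.8]
grip_width: 0.676
finger_force: 30.0
t 28.4 pos [ 0.6315 -0.1959  0.1767] grip 62.1 mm F [-0.2 -0.2 -0.8] ff 30.0
shift cm [ 0.08  9.1  -0.04] dist 9.1
turn deg [-0.1  0.1  0.2] yaw now -64.8
125 354
295 204
```

View pics/d2.png

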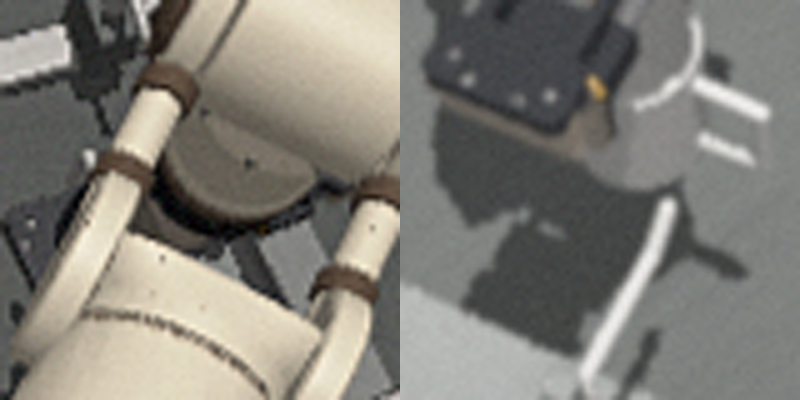

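The scene crop shows the mug held upright, its handle's upper bar (695,85)–(770,115) and lower bar (700,140)–(752,160), with the hook tip at (668,205) just ahead.

```bash
python3 - <<'E'
from h import *
C=snap('scene')
st=ctrl.state();m=st['ee_pos']-[0,0,.0214]
f=lambda p:((np.array(pix(C,p))-[255,164])*5+[0,400])[::-1].round().tolist()
a=np.radians(25);n=np.array([np.cos(a),np.sin(a),0]);u=np.array([.4226,-.9063,0]);z=np.array([0,0,1.])
print('top bar inner/outer',f(m+.032*n+.066*z),f(m+.064*n+.066*z),'low',f(m+.032*n+.020*z),f(m+.064*n+.02*z))
H=np.array([.713,-.259,.19]);print('tip',f(H-.04*u+.013*z),'bend',f(H-.024*u),'H',f(H),'post',f(H+.045*u))
# hook point vs loop in mug frame at present
d=H-m;print('bar in mug n,z:',d@n,d@z,'along u',d@u)
E
```

```text
top bar inner/outer [689.0, 84.0] [755.0, 111.0] low [695.0, 134.0] [759.0, 161.0]
tip [669.0, 217.0] bend [654.0, 262.0] H [627.0, 310.0] post [576.0, 403.0]
bar in mug n,z: 0.04741786032237137 0.03278805088542222 along u 0.09123518412252934
```

```bash
python3 -m crank '[[[0,0,0],[0,2,0],4],[[0,0,0],[0,2,0],4],[[0,0,0],[0,0,0],4]]' |grep -E 'pos|width|finger|^force'
python3 -m crank '[[[0,0,0],[0,1.5,0],4],[[0,0,0],[0,1.5,0],4],[[0,0,0],[0,0,0],4]]' |grep -E 'pos|width|finger|^force'
python3 -m crank '[[[0,0,0],[0,1.5,0],4],[[0,0,0],[0,0,0],4],[[0,0,0],[0,0,0],4]]' |grep -E 'pos|width|finger|^force'
```

```text
ee_pos: [0.6491, -0.2357, 0.1786]
force: [0.9, -0.7, -1.7]
grip_width: 0.681
finger_force: 30.0
ee_pos: [0.6615, -0.2617, 0.1783]
force: [0.3, 0.9, -0.5]
grip_width: 0.674
finger_force: 30.0
ee_pos: [0.6677, -0.2727, 0.1778]
force: [0.1, 0.7, -1.9]
grip_width: 0.679
finger_force: 30.0
```

```bash
python3 -m crank '[[[0,0,0],[0,0,0.8],4],[[0,0,0],[0,0,0.7],4],[[0,0,0],[0,0,0],4]]' |grep -E 'pos|width|finger|^force'
python3 -m crank '[[[0,0,0],[0,0,0.4],4],[[0,0,0],[0,0,0],4]]' |grep -E 'pos|^force'
python3 -m crank '[[[0,0,0],[0,0,0.3],4],[[0,0,0],[0,0,0],4]]' |grep -E 'pos|^force'
```

```text
ee_pos: [0.6668, -0.2717, 0.1597]
force: [0.4, -0.3, -1.8]
grip_width: 0.675
finger_force: 30.0
ee_pos: [0.6677, -0.2726, 0.1572]
force: [-0.9, -0.4, -1.9]
ee_pos: [0.6681, -0.273, 0.1548]
force: [0.5, 0.7, -0.8]
```

```bash
python3 -m crank '[[[0,0,0],[0,0,0.1],4],[[0,0,0],[0,0,0],7],[[0,0,0],[0,0,0],8.5],[[0,0,0],[0,0,0],9],[[0,0,0],[0,0,0],9]]' |grep -E 'pos|width|^force'
python3 -m crank '[[[0,0,0],[0,0,0],9],[[0,0,0],[0,0,0],9],[[0,0,0],[0,0,0],9],[[0,0,0],[0,0,0],9],[[0,0,0],[0,0,0],9]]' |grep -E 'pos|width|^force'
python3 -m crank '[[[0,0,0],[0,0,-2],9],[[0,0,0],[0,0,-3],9],[[0,0,0],[0,0,-4],9],[[0,0,0],[0,0,-2],9],[[0,0,0],[0,0,0],9]]' |grep -E 'pos|width|^force'
python3 - <<'E'
from h import *
C=snap('scene')
for n in('mugA',): print([(np.round(d['centre']),d['p']) for d in ctrl.boxes_of(C,n)])
H=np.array([.713,-.259,.16]);print(pix(C,H))
go([.343,-.320,.17],35)
E
```

```text
ee_pos: [0.6685, -0.2734, 0.1548]
force: [0.3, -0.8, -0.6]
grip_width: 0.943
ee_pos: [0.6683, -0.2732, 0.1543]
force: [-0.8, 1.4, 0.3]
grip_width: 0.98
ee_pos: [0.6707, -0.2747, 0.2723]
force: [0.4, -1.0, 0.9]
grip_width: 0.978
[(array([213.,  87.]), 0.66), (array([249., 112.]), 0.62), (array([347., 170.]), 0.45)]
(np.float64(322.690396005817), np.float64(210.57715253973137))
t 31.3 pos [ 0.6687 -0.2735  0.2654] grip 90.4 mm F [ 0.5  0.1 -0.9] ff 0.0
shift cm [-31.49  -9.6    9.48] dist 34.26
turn deg [  0.1   0.  -99.9] yaw now -64.9
```

```bash
python3 -m crank '[[[0,0,0],[-3.5,-1.07,0],9],[[0,0,0],[-3.5,-1.07,0],9],[[0,0,0],[-3.5,-1.07,0],9],[[0,0,0],[-3.5,-1.07,0],9],[[0,0,0],[-3.5,-1.07,0],9]]' >/dev/null
python3 -m crank '[[[0,0,0],[-3.5,-1.07,0],9],[[0,0,0],[-3.5,-1.07,0],9],[[0,0,0],[-3.5,-1.07,0],9],[[0,0,0],[-3.5,-1.07,0],9],[[0,0,0],[0,0,0],9]]' >/dev/null
python3 -m crank '[[[0,0,-7.1],[0,0,0],9],[[0,0,-7.1],[0,0,0],9],[[0,0,-7.1],[0,0,0],9],[[0,0,-7.1],[0,0,0],9],[[0,0,-7.1],[0,0,0],9]]'>/dev/null
python3 -m crank '[[[0,0,-7.1],[0,0,0],9],[[0,0,-7.1],[0,0,0],9],[[0,0,-7.1],[0,0,0],9],[[0,0,-7.1],[0,0,0],9],[[0,0,-7.1],[0,0,0],9]]'>/dev/null
python3 -m crank '[[[0,0,-7.1],[0,0,0],9],[[0,0,-7.1],[0,0,0],9],[[0,0,-7.1],[0,0,0],9],[[0,0,-7.1],[0,0,0],9],[[0,0,-0.5],[0,0,0],9]]'>/dev/null
python3 - <<'E'
from h import *
go([.343,-.320,.02],35)
C=snap('scene')
b=cv2.imread('pics/scene0.png')[:,:,::-1]
for n,(r0,r1,c0,c1) in dict(m2=(228,272,92,126),low2=(250,272,92,126)).items():
    q=cv2.matchTemplate(np.ascontiguousarray(C['color'][r0-25:r1+25,c0-25:c1+25]),np.ascontiguousarray(b[r0:r1,c0:c1]),cv2.TM_CCOEFF_NORMED);_,v,_,l=cv2.minMaxLoc(q);print(n,v,np.array(l)-25)
for n in('mugA',): print([(np.round(d['centre']),d['p']) for d in ctrl.boxes_of(C,n)])
E
```

```text
t 33.4 pos [ 0.3419 -0.3184  0.2623] grip 89.6 mm F [-0.1 -0.   0.3] ff 0.0
shift cm [-2.800e-01 -1.000e-02  2.423e+01] dist 24.23
turn deg [ 0.  -0.2  0.2] yaw now 35.2
m2 0.607511043548584 [0 0]
low2 0.9127243757247925 [0 0]
[(array([248., 112.]), 0.79), (array([212.,  84.]), 0.7), (array([203., 312.]), 0.4)]
```

```bash
python3 -m crank '[[[0,0,0],[-0.2,0,4],9],[[0,0,0],[0,0,4],9],[[0,0,0],[0,0,4],9],[[0,0,0],[0,0,0],9],[[0,0,0],[0,0,0],9]]' >/dev/null
python3 -m crank '[[[0,0,0],[0,0,3],9],[[0,0,0],[0,0,3],9],[[0,0,0],[0,0,3],9],[[0,0,0],[0,0,3],9],[[0,0,0],[0,0,0],9]]'|grep -E 'pos|^force'
python3 - <<'E'
from h import *
go([.343,-.320,.02],35)
E
python3 -m crank '[[[0,0,0],[0,0,0],9],[[0,0,0],[0,0,0],4],[[0,0,0],[0,0,0],4],[[0,0,0],[0,0,0],4],[[0,0,0],[0,0,0],4]]' 30 |grep -E 'pos|width|finger'
python3 -m crank '[[[0,0,0],[0,0,0],4],[[0,0,0],[0,0,0],4],[[0,0,0],[0,0,0],4],[[0,0,0],[0,0,0],4],[[0,0,0],[0,0,0],4]]' 30 |grep -E 'pos|width|finger'
```

```text
ee_pos: [0.3421, -0.3193, 0.0221]
force: [-0.9, 1.2, -0.0]
t 34.3 pos [ 0.3421 -0.3193  0.0221] grip 90.4 mm F [-0.9  1.2 -0. ] ff 0.0
shift cm [-0.11  0.03  0.21] dist 0.24
turn deg [ 0.  -0.3 -0.1] yaw now 34.9
ee_pos: [0.3437, -0.323, 0.0264]
grip_width: 0.71
finger_force: 1.4
ee_pos: [0.3437, -0.3229, 0.0262]
grip_width: 0.685
finger_force: 30.0
```

```bash
python3 -m crank '[[[0,0,0],[0,0,-2],4],[[0,0,0],[0,0,-4],4],[[0,0,0],[0,0,-4],4],[[0,0,0],[0,0,-4],4],[[0,0,0],[0,0,-2],4]]' |grep -E 'pos|width|finger|^force'
python3 -m crank '[[[0,0,7.1],[0,0,0],4],[[0,0,7.1],[0,0,0],4],[[0,0,7.1],[0,0,0],4],[[0,0,7.1],[0,0,0],4],[[0,0,7.1],[0,0,0],4]]' >/dev/null
python3 -m crank '[[[0,0,7.1],[0,0,0],4],[[0,0,7.1],[0,0,0],4],[[0,0,7.1],[0,0,0],4],[[0,0,7.1],[0,0,0],4],[[0,0,7.1],[0,0,0],4]]' >/dev/null
python3 -m crank '[[[0,0,7.1],[0,0,0],4],[[0,0,7.1],[0,0,0],4],[[0,0,7.1],[0,0,0],4],[[0,0,7.1],[0,0,0],4],[[0,0,0.5],[0,0,0],4]]' |grep -E 'width|finger|^force'
python3 - <<'E'
from h import *
go([.469,-.275,.183],-65)
E
```

```text
ee_pos: [0.3446, -0.3225, 0.1896]
force: [0.2, -0.4, -0.9]
grip_width: 0.683
finger_force: 30.0
force: [-0.7, 0.3, -1.5]
grip_width: 0.684
finger_force: 30.0
t 36.8 pos [ 0.3432 -0.3205  0.184 ] grip 62.8 mm F [-0.7  0.3 -1.5] ff 30.0
shift cm [13.33  1.16  0.11] dist 13.38
turn deg [-0.1 -0.  -0.1] yaw now -65.1
```

```bash
python3 -m crank '[[[0,0,0],[3.3,0.3,0],4],[[0,0,0],[3.3,0.3,0.05],4],[[0,0,0],[3.3,0.3,0.05],4],[[0,0,0],[3.4,0.26,0],4],[[0,0,0],[0,0,0],4]]' >/dev/null
python3 -m crank '[[[0,0,0],[0,0,0],4],[[0,0,0],[0,0,0],4]]' |grep -E 'width|finger|^force'
python3 - <<'E'
from h import *
C=snap('scene');go([.507,-.357,.183],-65)
st=ctrl.state();m=st['ee_pos']-[0,0,.0262]
r,c=map(int,pix(C,(.5,-.29,.19)));r-=40;c-=40
f=lambda p:((np.array(pix(C,p))-[r,c])*7)[::-1].round().tolist()
a=np.radians(25);n=np.array([np.cos(a),np.sin(a),0]);u=np.array([.4226,-.9063,0]);z=np.array([0,0,1.])
print('top bar inner/outer',f(m+.032*n+.066*z),f(m+.064*n+.066*z),'low',f(m+.032*n+.020*z),f(m+.064*n+.02*z))
H=np.array([.549,-.337,.19]);print('tip',f(H-.04*u+.013*z),'bend',f(H-.024*u),'H',f(H),'post',f(H+.045*u))
d=H-m;print('bar in mug n,z:',d@n,d@z,'along u',d@u)
cv2.imwrite('pics/d3.png',cv2.resize(C['color'][r:r+80,c:c+80],(560,560),interpolation=2)[:,:,::-1])
E
```

```text
force: [-0.2, -0.8, -2.0]
grip_width: 0.682
finger_force: 30.0
t 37.4 pos [ 0.4678 -0.2753  0.1831] grip 62.9 mm F [-0.2 -0.6 -2.5] ff 30.0
shift cm [0.08 9.06 0.01] dist 9.06
turn deg [-0.   0.   0.1] yaw now -64.9
top bar inner/outer [331.0, 174.0] [415.0, 209.0] low [355.0, 247.0] [437.0, 282.0]
tip [298.0, 346.0] bend [278.0, 406.0] H [236.0, 468.0] post [155.0, 588.0]
bar in mug n,z: 0.04750100124435373 0.033072692152404465 along u 0.09021450925792991
```

View pics/d3.png

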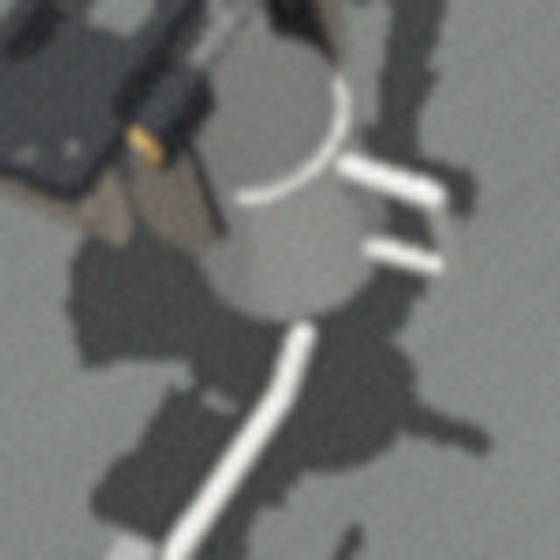

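The handle bars are at (340,165)–(445,198) and (370,245)–(442,268). That matches the prediction with about 5° of extra yaw, which is harmless. The hook tip at (303,325) is in line, so I advance.

```bash
python3 -m crank '[[[0,0,0],[0,2,0],4],[[0,0,0],[0,2,0],4],[[0,0,0],[0,0,0],4]]' |grep -E 'pos|width|finger|^force'
python3 -m crank '[[[0,0,0],[0,1.5,0],4],[[0,0,0],[0,1.5,0],4],[[0,0,0],[0,0,0],4]]' |grep -E 'pos|width|finger|^force'
python3 -m crank '[[[0,0,0],[0,1.4,0],4],[[0,0,0],[0,0,0],4],[[0,0,0],[0,0,0],4]]' |grep -E 'pos|width|finger|^force'
```

```text
ee_pos: [0.4852, -0.3148, 0.1835]
force: [-0.4, 0.1, -2.1]
grip_width: 0.682
finger_force: 30.0
ee_pos: [0.4976, -0.3408, 0.1834]
force: [-0.4, -0.7, -3.0]
grip_width: 0.677
finger_force: 30.0
ee_pos: [0.5034, -0.351, 0.1833]
force: [-0.8, 0.4, -2.1]
grip_width: 0.681
finger_force: 30.0
```

```bash
python3 -m crank '[[[0,0,0],[0,0,0.8],4],[[0,0,0],[0,0,0.7],4],[[0,0,0],[0,0,0],4]]' |grep -E 'pos|width|finger|^force'
python3 -m crank '[[[0,0,0],[0,0,0.4],4],[[0,0,0],[0,0,0],4]]' |grep -E 'pos|^force'
python3 -m crank '[[[0,0,0],[0,0,0.4],4],[[0,0,0],[0,0,0],4]]' |grep -E 'pos|^force'
```

```text
ee_pos: [0.5029, -0.3496, 0.1658]
force: [-0.7, -0.1, -3.6]
grip_width: 0.683
finger_force: 30.0
ee_pos: [0.5038, -0.3506, 0.1633]
force: [-0.0, 0.3, -2.9]
ee_pos: [0.504, -0.351, 0.1597]
force: [0.5, 0.2, -2.2]
```

```bash
python3 -m crank '[[[0,0,0],[0,0,0.1],4],[[0,0,0],[0,0,0],7],[[0,0,0],[0,0,0],8.5],[[0,0,0],[0,0,0],9],[[0,0,0],[0,0,0],9]]' |grep -E 'width|^force'
python3 -m crank '[[[0,0,0],[0,0,0],9],[[0,0,0],[0,0,0],9],[[0,0,0],[0,0,0],9],[[0,0,0],[0,0,0],9],[[0,0,0],[0,0,0],9]]' |grep -E 'width|^force'
python3 -m crank '[[[0,0,0],[0,0,-2],9],[[0,0,0],[0,0,-3],9],[[0,0,0],[0,0,-4],9],[[0,0,0],[0,0,-4],9],[[0,0,0],[-2,-3,0],9]]' |grep -E 'pos|^force'
python3 -m crank '[[[0,0,0],[-2,-3.5,0],9],[[0,0,0],[-2,-3.5,0],9],[[0,0,0],[-2,-3.5,0],9],[[0,0,0],[-2,-3.5,0],9],[[0,0,0],[0,0,0],9]]' |grep -E 'pos|^force'
python3 -m crank '[[[0,0,0],[-1,-3.5,0],9],[[0,0,0],[0,-3.5,0],9],[[0,0,0],[0,0,0],9],[[0,0,0],[0,0,0],9],[[0,0,0],[0,0,0],9]]' |grep -E 'pos|^force'
python3 - <<'E'
from h import *
C=snap('scene');S=snap('top')
b=cv2.resize(C['color'][190:384,60:270],(560,517),interpolation=2)
r,c=map(int,pix(S,(.6,-.32,.15)))
a=cv2.resize(S['color'][90:238,320:388],(238,517),interpolation=2)
cv2.imwrite('pics/d4.png',np.hstack([b,a])[:,:,::-1])
# clamps & bystanders vs initial
a=cv2.imread('pics/top0.png')[:,:,::-1].astype(int);d=abs(S['color'].astype(int)-a).sum(2)>120
for n,(r0,r1,c0,c1) in dict(pliers=(105,132,182,242),can=(85,125,248,275),cutter=(100,140,288,308),nut=(147,160,286,300),elbow=(150,170,222,238),tee=(152,175,168,188),box=(236,262,130,158)).items(): print(n,int(d[r0:r1,c0:c1].sum()))
E
```

```text
force: [0.1, 0.1, -0.3]
grip_width: 0.949
force: [-0.6, -0.2, 1.0]
grip_width: 0.973
ee_pos: [0.4797, -0.3389, 0.3003]
force: [0.5, 0.2, 3.1]
ee_pos: [0.3377, -0.2356, 0.2891]
force: [0.9, -0.2, -0.2]
ee_pos: [0.3033, -0.1809, 0.2897]
force: [0.0, 1.0, 0.2]
pliers 0
can 0
cutter 0
nut 0
elbow 0
tee 0
box 0
```

View pics/d4.png

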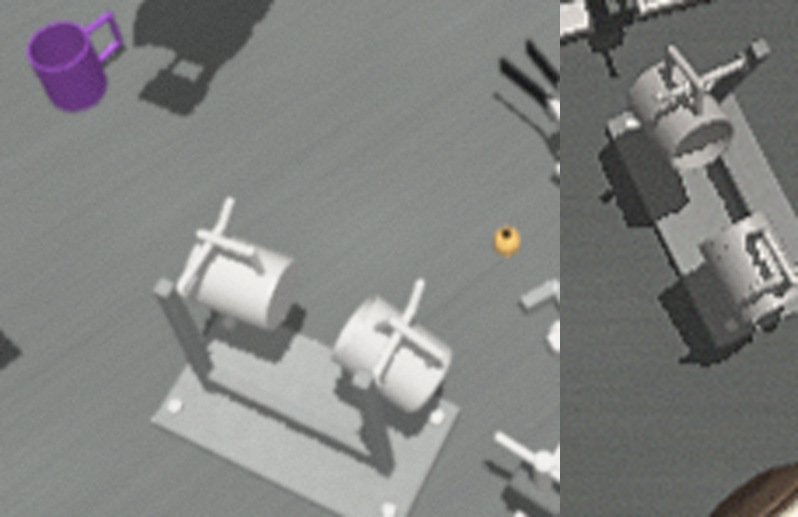

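Both mugs hang on their hooks, at (240,265) and (395,345), and the purple mug is untouched. I'll make a last numerical check of the clamps against the earlier crops, then hand in.

```bash
python3 - <<'E'
from h import *
C=snap('scene')['color'][:,:,::-1]
def cmp(now,old,n):
    o=cv2.resize(old,now.shape[1::-1],interpolation=cv2.INTER_AREA);q=cv2.matchTemplate(np.ascontiguousarray(now),np.ascontiguousarray(o[4:-4,4:-4]),cv2.TM_CCOEFF_NORMED);_,v,_,l=cv2.minMaxLoc(q);print(n,round(v,3),np.array(l)-4)
c9=cv2.imread('pics/c9.png')
cmp(C[130:170,315:375],c9[100:300,375:675],'c1');cmp(C[175:225,282:350],c9[325:575,210:550],'c2')
cmp(C[192:266,236:310],cv2.imread('pics/d1.png')[:,400:],'c3');print(ctrl.state()['time'])
E
```

```text
c1 0.998 [0 0]
c2 0.998 [0 0]
c3 0.986 [0 0]
41.0
```

```bash
python3 -c "
from rig import ctrl
print(ctrl.sign_off())"
```

```text
the job is handed in; nothing more can be done
None
```

The job is handed in with all three clamps clipped level on the valve stubs and both steel mugs hanging on the hooks; the listed bystanders showed no change against the first picture, and sign-off returned no verdict.

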